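Reload a three-bay thermal cycler and latch its lids

TASK

The thermal cycler has finished its run: lay the finished plates (orange frame, white caps) flat in the steel cooling tray, and press every waiting blue plate flush into a bay of its own. Press all three lids down until their catches hold them shut, over an empty bay too, and then press the green run button. Do not disturb the flask, the bottle or the tube rack.

Things in the scene. Friction and masses are not known exactly. Their poses are not given: they have to be found in the camera images.
- cycler: Thermal cycler with three bays: a fixed light grey instrument 280 (x) x 330 (y) mm, flat deck 110 mm above the bench; origin on the bench under its centre, front to its -x. Bays side by side, 100 mm apart along y. A housing 34 mm high, 36 mm deep runs along the deck's rear edge; a black catch housing 19 mm high (17 x 36 mm) stands 70 mm in front of each bay's centre.
- bay_left (a point): Centre of the floor of the bay at the cycler's +y end: a recess 85 (x) x 69 (y) x 12 mm deep with 4 mm chamfered edges; a plate has 2.5 mm of play on each side. Axes as the cycler's. A plate in it lies with its x along the bay's x (either way round), its origin at this point, its frame flush with the deck.
- bay_mid (a point): Centre of the floor of the middle bay: a recess 85 (x) x 69 (y) x 12 mm deep with 4 mm chamfered edges; a plate has 2.5 mm of play on each side. Axes as the cycler's. A plate in it lies with its x along the bay's x (either way round), its origin at this point, its frame flush with the deck.
- bay_right (a point): Centre of the floor of the bay at the cycler's -y end: a recess 85 (x) x 69 (y) x 12 mm deep with 4 mm chamfered edges; a plate has 2.5 mm of play on each side. Axes as the cycler's. A plate in it lies with its x along the bay's x (either way round), its origin at this point, its frame flush with the deck.
- lid_left (a joint): Angle (rad) of the lid over the bay at the cycler's +y end: 0 shut, grows as it opens, stop at 1.95. Sprung: it stays where left above about 1.5, and springs back up to there from lower down unless its catch holds it. 0.08 rad before shut a bead under its front edge meets a sprung roller; about 14 N straight down 105 mm from the hinge snaps it past, and it then stays at 0.
- lid_mid (a joint): Angle (rad) of the lid over the middle bay: 0 shut, grows as it opens, stop at 1.95. Sprung: it stays where left above about 1.5, and springs back up to there from lower down unless its catch holds it. 0.08 rad before shut a bead under its front edge meets a sprung roller; about 14 N straight down 105 mm from the hinge snaps it past, and it then stays at 0.
- lid_right (a joint): Angle (rad) of the lid over the bay at the cycler's -y end: 0 shut, grows as it opens, stop at 1.95. Sprung: it stays where left above about 1.5, and springs back up to there from lower down unless its catch holds it. 0.08 rad before shut a bead under its front edge meets a sprung roller; about 14 N straight down 105 mm from the hinge snaps it past, and it then stays at 0.
- hinge_left (a point): Middle of the hinge axis (along y) of the lid over the bay at the cycler's +y end: 24 mm above the deck, 75 mm behind (+x of) the bay's centre; axes as the cycler's, fixed to it. The shut lid is a slab from 8 to 128 mm in front of the axis, 90 mm wide, underside 10 mm below and top 18 mm above the axis, with a dark blue lip, 60 mm wide, on to 146 mm (0 to 12 mm above the axis).
- hinge_mid (a point): Middle of the hinge axis (along y) of the lid over the middle bay: 24 mm above the deck, 75 mm behind (+x of) the bay's centre; axes as the cycler's, fixed to it. The shut lid is a slab from 8 to 128 mm in front of the axis, 90 mm wide, underside 10 mm below and top 18 mm above the axis, with a dark blue lip, 60 mm wide, on to 146 mm (0 to 12 mm above the axis).
- hinge_right (a point): Middle of the hinge axis (along y) of the lid over the bay at the cycler's -y end: 24 mm above the deck, 75 mm behind (+x of) the bay's centre; axes as the cycler's, fixed to it. The shut lid is a slab from 8 to 128 mm in front of the axis, 90 mm wide, underside 10 mm below and top 18 mm above the axis, with a dark blue lip, 60 mm wide, on to 146 mm (0 to 12 mm above the axis).
- run (a joint): Travel (m) of the green run button: 0 up, 0.006 fully down; about 5 N; springs back.
- run_top (a point): Centre of the top of the green run button (26 mm across, in a grey ring 42 mm across) on the cycler's deck near its front edge, 18 mm above the deck; pressed straight down.
- cool_tray: Steel cooling tray for finished plates, fixed on the bench beside the cycler, to its left or right: open, 280 (x) x 140 (y) x 17 mm, floor and walls 5 mm thick. Origin: centre of the underside (the floor's top is 5 mm above).
- fresh_tray: Yellow tray of the same size and make, on the cycler's other side, in which the fresh plates wait lying flat, with their long side roughly across the tray.
- fresh_1: Fresh plate: blue frame, pale blue caps, 80 x 64 x 24 mm, about 80 g: a flat frame 80 (its x) x 64 (y) x 12 mm and, centred on it, a raised block of 4 x 6 well caps, 54 (x) x 34 (y) x 12 mm; grip it across the 34 mm. The same after half a turn. Origin: centre of the underside, z up. May be absent. Waits in the yellow tray.
- fresh_2: Fresh plate: blue frame, pale blue caps, 80 x 64 x 24 mm, about 80 g: a flat frame 80 (its x) x 64 (y) x 12 mm and, centred on it, a raised block of 4 x 6 well caps, 54 (x) x 34 (y) x 12 mm; grip it across the 34 mm. The same after half a turn. Origin: centre of the underside, z up. May be absent. Waits in the yellow tray.
- fresh_3: Fresh plate: blue frame, pale blue caps, 80 x 64 x 24 mm, about 80 g: a flat frame 80 (its x) x 64 (y) x 12 mm and, centred on it, a raised block of 4 x 6 well caps, 54 (x) x 34 (y) x 12 mm; grip it across the 34 mm. The same after half a turn. Origin: centre of the underside, z up. May be absent. Waits in the yellow tray.
- done_1: Finished plate: orange frame, white caps, 80 x 64 x 24 mm, about 80 g: a flat frame 80 (its x) x 64 (y) x 12 mm and, centred on it, a raised block of 4 x 6 well caps, 54 (x) x 34 (y) x 12 mm; grip it across the 34 mm. The same after half a turn. Origin: centre of the underside, z up. May be absent. At the start flush in the bay at the cycler's +y end.
- done_2: Finished plate: orange frame, white caps, 80 x 64 x 24 mm, about 80 g: a flat frame 80 (its x) x 64 (y) x 12 mm and, centred on it, a raised block of 4 x 6 well caps, 54 (x) x 34 (y) x 12 mm; grip it across the 34 mm. The same after half a turn. Origin: centre of the underside, z up. May be absent. At the start flush in the middle bay.
- done_3: Finished plate: orange frame, white caps, 80 x 64 x 24 mm, about 80 g: a flat frame 80 (its x) x 64 (y) x 12 mm and, centred on it, a raised block of 4 x 6 well caps, 54 (x) x 34 (y) x 12 mm; grip it across the 34 mm. The same after half a turn. Origin: centre of the underside, z up. May be absent. At the start flush in the bay at the cycler's -y end.
- flask: Bystander: conical glass flask, 80 mm across, 120 mm high, beyond the trays; origin at the centre of its base.
- reagent: Bystander: amber reagent bottle with blue cap, 68 mm across, 150 mm high, beyond the trays; origin at the centre of its base.
- tube_rack: Bystander: yellow foam tube rack, 85 (x) x 130 (y) x 50 mm with tube caps standing 14 mm out of it, behind the cycler; origin at the centre of its base.
Mind the look-alikes: they are no part of the job. What is shaped like the done_3 but pink or turquoise is not meant. What is shaped like the fresh_3 but pink or turquoise is not meant.

How it is judged (in metres and radians):
On the way, in this order (a step that is already met when the one before it is completed fails the run):
1. the finished plates lie in the cooling tray, every fresh plate is flush in a bay and all three lids are held shut (x of done_1 in the frame of cool_tray between -0.11 and 0.11 m and y of done_1 in the frame of cool_tray between -0.05 and 0.05 m and z of each of done_1, done_2, done_3 in the frame of cool_tray below 0.009 m and angle between each of done_1, done_2, done_3's own z axis and vertical below 0.06 rad and x of done_2 in the frame of cool_tray between -0.11 and 0.11 m and y of done_2 in the frame of cool_tray between -0.05 and 0.05 m and x of done_3 in the frame of cool_tray between -0.11 and 0.11 m and y of done_3 in the frame of cool_tray between -0.05 and 0.05 m and ((horizontal distance between fresh_1 and bay_left below 0.005 m and z of fresh_1 in the frame of bay_left below 0.0025 m and angle between the x axis of fresh_1 and the x axis of bay_left, either way round below 0.12 rad and angle between fresh_1's own z axis and vertical below 0.05 rad) or (horizontal distance between fresh_1 and bay_mid below 0.005 m and z of fresh_1 in the frame of bay_mid below 0.0025 m and angle between the x axis of fresh_1 and the x axis of bay_mid, either way round below 0.12 rad and angle between fresh_1's own z axis and vertical below 0.05 rad) or (horizontal distance between fresh_1 and bay_right below 0.005 m and z of fresh_1 in the frame of bay_right below 0.0025 m and angle between the x axis of fresh_1 and the x axis of bay_right, either way round below 0.12 rad and angle between fresh_1's own z axis and vertical below 0.05 rad)) and ((horizontal distance between fresh_2 and bay_left below 0.005 m and z of fresh_2 in the frame of bay_left below 0.0025 m and angle between the x axis of fresh_2 and the x axis of bay_left, either way round below 0.12 rad and angle between fresh_2's own z axis and vertical below 0.05 rad) or (horizontal distance between fresh_2 and bay_mid below 0.005 m and z of fresh_2 in the frame of bay_mid below 0.0025 m and angle between the x axis of fresh_2 and the x axis of bay_mid, either way round below 0.12 rad and angle between fresh_2's own z axis and vertical below 0.05 rad) or (horizontal distance between fresh_2 and bay_right below 0.005 m and z of fresh_2 in the frame of bay_right below 0.0025 m and angle between the x axis of fresh_2 and the x axis of bay_right, either way round below 0.12 rad and angle between fresh_2's own z axis and vertical below 0.05 rad)) and ((horizontal distance between fresh_3 and bay_left below 0.005 m and z of fresh_3 in the frame of bay_left below 0.0025 m and angle between the x axis of fresh_3 and the x axis of bay_left, either way round below 0.12 rad and angle between fresh_3's own z axis and vertical below 0.05 rad) or (horizontal distance between fresh_3 and bay_mid below 0.005 m and z of fresh_3 in the frame of bay_mid below 0.0025 m and angle between the x axis of fresh_3 and the x axis of bay_mid, either way round below 0.12 rad and angle between fresh_3's own z axis and vertical below 0.05 rad) or (horizontal distance between fresh_3 and bay_right below 0.005 m and z of fresh_3 in the frame of bay_right below 0.0025 m and angle between the x axis of fresh_3 and the x axis of bay_right, either way round below 0.12 rad and angle between fresh_3's own z axis and vertical below 0.05 rad)) and value of joint each of lid_left, lid_mid, lid_right below 0.02 rad), for 0.3 s.
2. the run button is pressed (value of joint run above 0.004 m), for 0.05 s.
At the end, for the whole second after the job is handed in: Every finished plate lies flat (tilt under 0.06 rad) in the steel cooling tray; every fresh plate lies in a bay of its own, within 5 mm of its centre and 0.12 rad of its direction, its underside within 2.5 mm of the bay's floor; all three lids are under 0.02 rad; all plates at rest (all of step 1 and linear speed of each of fresh_1, fresh_2, fresh_3, done_1, done_2, done_3 below 0.02 m/s); the robot touches nothing.
It fails at once if the flask is shoved more than 3 cm or tipped (distance of flask from where it was at the start of the episode above 0.03 m or angle between flask's own z axis and vertical above 0.35 rad).
It fails at once if the bottle is shoved more than 3 cm or tipped (distance of reagent from where it was at the start of the episode above 0.03 m or angle between reagent's own z axis and vertical above 0.35 rad).
It fails at once if the tube rack is shoved more than 3 cm or tipped (distance of tube_rack from where it was at the start of the episode above 0.03 m or angle between tube_rack's own z axis and vertical above 0.35 rad).
Of fresh_1, fresh_2, fresh_3 only 2 to 3 are there at a start; the rules pass over those that are not, and their reading is None.
Of done_1, done_2, done_3 only 1 to 2 are there at a start; the rules pass over those that are not, and their reading is None.
At some moment in a run one of fresh_1, fresh_2, fresh_3 may be knocked a few centimetres aside while the robot is not near it.
Once in a run the grip may slacken for a moment while it holds something.
It also fails if it takes over 210 s, if anything falls off the work surface, if the arm or the gripper's body presses on something with over 40 N, if the wrist force passes 120 N, or if a joint passes its speed limit or range.

ROBOT

A 6-joint arm with a two-finger parallel gripper is mounted at the origin on the work surface. World frame = base frame: x ahead of the robot, y to its left, z up, the work surface at z = 0. Lengths are in m, angles in degrees, forces in N, time in s.
With the tool pointing down it reaches from about 0.35 to 0.875 m from the base axis. Payload 4.2 kg.
Tool frame: the origin (TCP) lies at the very end of the fingers, on their centre line; the grasp point (between the pads) lies behind it (r.grip_point_offset is the z of the grasp point in the tool frame, in m); z points along the fingers, y is the direction in which the jaws open and shut (so a half turn about z gives the same grasp; the last joint's range is limited). The gripper opens to 87 mm and grips with 3 to 60 N. Pads are 19 mm wide; open, the fingers measure 117 mm over their backs; the gripper's body (75 mm by 190 mm) begins 51 mm behind the grasp point.
Start: joints at [82.368, 22.042, 0.453, 0, -68.411, -14.817], TCP at [0.239, 0.578, 0.223] pointing down, gripper open.
Joint ranges: [-179.83, 179.83], [-69.29, 118.12], [-61.27, 80.66], [-181.25, 117.63], [-171.15, -9.14], [-177.46, 177.46]. Speed limits (degrees/s): [159.86, 159.86, 180, 180, 180, 180].

INTERFACE

Orientations are given as a 3x3 rotation matrix whose columns are the frame's x, y, z axes.
In Python, from station import r, capture, workorder gives the robot as it stands. The module is installed in compiled form; this text tells all that it offers.
- The arm moves only by the shell command python3 -m crank 'ROWS'. ROWS is JSON, a list of rows, each an object with "delta_rot": the turn, a rotation vector about the tool's x, y, z in rad, a list of three; "linear": the shift along the tool's x, y, z in m, a list of three; "gripper": the opening in per cent of the stroke, from 0 (shut) to 100 (fully open). A call has 1 to 10 rows; each row shifts and turns the commanded pose from where the row before left it, along the tool's axes as they then stand; what a row does not reach is not made up. A row lasts 1/8 s, in which the tool goes at most 62.5 mm and 10.7 degrees, less where a joint would pass 70% of its speed; a pose out of reach is approached as far as the arm can. A call is refused whole if a number of a shift passes 0.0625 or a number of a turn 0.188, either way. A call with a gripper value outside its range is refused whole. The fingers move at their own pace and stop on an object; the grip force is fixed at half the most. Time passes only in rows, so rows that do not move let the fingers close. It gives the time, the measured TCP pose, the force and the opening at its end, in the units of the state.
- r.sense(): the state, without advancing time (a new reading comes with each control period).
- capture(name): name is "scene" or "top" or "wrist"; returns a dict with "img" (420x560x3 uint8, blue, green, red), "fx", "fy", "cx", "cy" (pixels), "world_from_camera" (4x4, takes a point from camera to world coordinates). Camera axes: x right, y down, z forward; pixel columns grow to the right and rows downward; lengths in m; the calibration is good to about 2 mm. A picture is of the moment at which its call begins. There is no depth.
- workorder.finish_job(): hands the job in, once; it reports no verdict.
The state is a dict: "time_s": time; "joints": joint angles; "joint_velocities": joint speeds; "effort": joint torques, N m; "tcp_pos": TCP position; "ee_rot": TCP orientation; "wrist_force": force on the tool from outside, world axes, zero at the start; "moment": the same for the moment, N m; "gripper_width": opening from 0.0 (shut) to 1.0 (fully open).
Only numpy, scipy, OpenCV 4.12 (cv2) and the standard library are available. Lean on these libraries where they do the work, as an engineer would, in place of code of your own. Each camera call takes 0.05 s, during which the arm holds its last target.

## Working session

There is one attempt and no reset: what is moved stays moved. The work goes in short steps, Python scripts to look and compute and a shell command to move; the robot and the scene stay as the last step left them, time stands still between calls to the robot, and variables do not carry over. Pictures are saved under pics/ and viewed, and the job is handed in when it is done.

```bash
mkdir -p pics; ls; python3 - <<'E'
from station import r,capture,workorder
import cv2,numpy as np
np.set_printoptions(precision=4,suppress=True)
print(r.sense()); print(r.grip_point_offset)
for n in ("scene","top","wrist"):
    c=capture(n); cv2.imwrite(f"pics/{n}0.png",c["img"]); print(n,c["fx"],c["fy"],c["cx"],c["cy"]); print(np.array(c["world_from_camera"]))
E
```

```text
pics
{'time_s': 0.0, 'joints': array([ 82.3676,  22.0903,   0.3803,  -0.0309, -68.4118, -14.8173]), 'joint_velocities': array([ 0.0599, -0.0089, -0.0117,  0.0323,  0.0464,  0.0187]), 'effort': array([ -0.001 , -39.0671,  18.7404,   4.2198,   0.011 ,  -0.0002]), 'tcp_pos': array([0.2384, 0.5771, 0.2215]), 'ee_rot': array([[ 0.9241, -0.3821, -0.0008],
       [-0.3821, -0.9241, -0.002 ],
       [ 0.0001,  0.0022, -1.    ]]), 'wrist_force': array([-0.0078, -0.4367, -0.1377]), 'moment': array([-0.0008,  0.0319,  0.0316]), 'gripper_width': 1.0018191071417522}
-0.0187
scene 544.6564201361696 544.6564201361696 280.4937120203064 207.77588921364307
[[ 0.1173  0.7556 -0.6445  1.4237]
 [ 0.9931 -0.0855  0.0806 -0.2131]
 [ 0.0058 -0.6495 -0.7604  1.1404]
 [ 0.      0.      0.      1.    ]]
top 410.3810564952415 410.3810564952415 276.7509351083511 212.8070670582942
[[-0.0233 -0.9914  0.1286  0.426 ]
 [-0.9997  0.0247  0.0088 -0.1053]
 [-0.0119 -0.1284 -0.9917  1.1491]
 [ 0.      0.      0.      1.    ]]
wrist 319.0904907630918 319.0904907630918 279.4056382983052 209.2612957205394
[[-0.382  -0.883  -0.2728  0.313 ]
 [-0.9241  0.3656  0.1107  0.5461]
 [ 0.002   0.2944 -0.9557  0.3839]
 [ 0.      0.      0.      1.    ]]
```

View pics/top0.png

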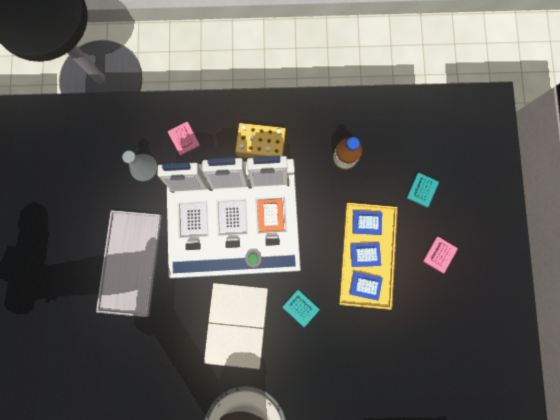

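View pics/scene0.png

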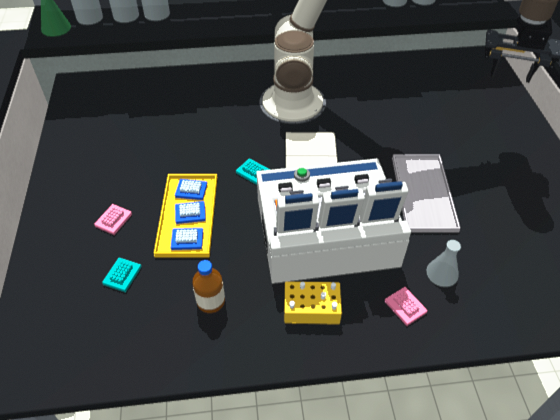

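View pics/wrist0.png

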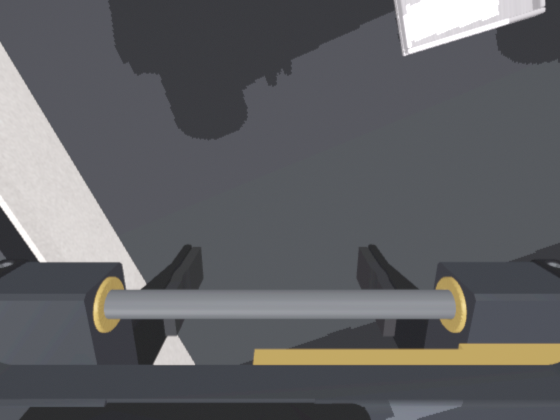

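```bash
python3 - <<'E'
import cv2
i=cv2.imread("pics/top0.png")
cv2.imwrite("pics/c1.png",cv2.resize(i[145:285,150:310],None,fx=5,fy=5,interpolation=cv2.INTER_CUBIC)[:600+100])
cv2.imwrite("pics/c2.png",cv2.resize(i[195:315,330:410],None,fx=5,fy=5,interpolation=cv2.INTER_CUBIC))
E
python3 -c "
import cv2
i=cv2.imread('pics/c1.png');print(i.shape);cv2.imwrite('pics/c1.png',cv2.resize(i,(685,600)))"
```

```text
(700, 800, 3)
```

View pics/c1.png

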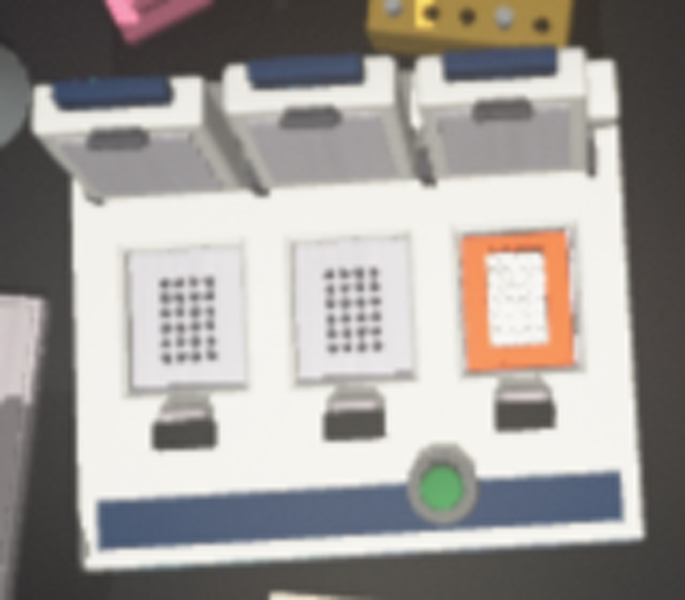

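View pics/c2.png

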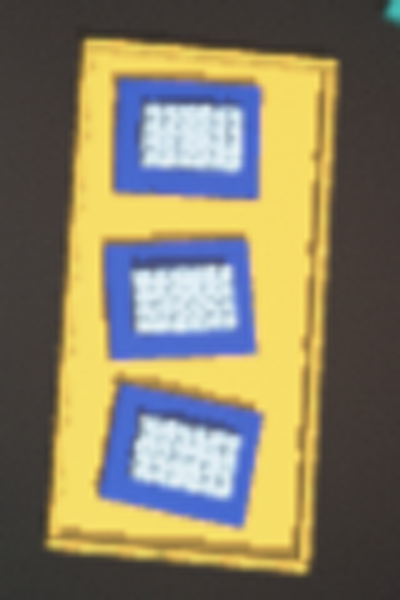

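```bash
cat > h.py <<'E'
import cv2,numpy as np
from scipy.optimize import least_squares
from station import r,capture
np.set_printoptions(precision=4,suppress=True)
def proj(c,P):
    T=np.linalg.inv(np.array(c["world_from_camera"])); P=np.atleast_2d(P)
    q=P@T[:3,:3].T+T[:3,3]
    return np.c_[c["fx"]*q[:,0]/q[:,2]+c["cx"],c["fy"]*q[:,1]/q[:,2]+c["cy"]]
def bp(c,uv,z):
    T=np.array(c["world_from_camera"]); uv=np.atleast_2d(uv).astype(float)
    d=np.c_[(uv[:,0]-c["cx"])/c["fx"],(uv[:,1]-c["cy"])/c["fy"],np.ones(len(uv))]@T[:3,:3].T
    o=T[:3,3]; return o+d*((z-o[2])/d[:,2])[:,None]
def hsv(c): return cv2.cvtColor(c["img"],cv2.COLOR_BGR2HSV)
def blobs(m,amin=30):
    n,l,s,ce=cv2.connectedComponentsWithStats(m.astype(np.uint8))
    return [(s[i,4],ce[i],l==i) for i in range(1,n) if s[i,4]>amin]
def save(c,name,box=None,f=1):
    i=c["img"]
    if box: x0,y0,x1,y1=box; i=i[y0:y1,x0:x1]
    cv2.imwrite("pics/"+name,cv2.resize(i,None,fx=f,fy=f,interpolation=cv2.INTER_CUBIC))
def rect(m,c,z):
    """plate frame at top height z: backproject hull -> minAreaRect in mm -> centre, long-axis angle, dims"""
    cs,_=cv2.findContours(m.astype(np.uint8),cv2.RETR_EXTERNAL,cv2.CHAIN_APPROX_NONE)
    k=max(cs,key=cv2.contourArea)[:,0,:]
    W=bp(c,k,z)[:,:2]
    (cx,cy),(w,h),a=cv2.minAreaRect((W*1000).astype(np.float32))
    if w<h: a+=90; w,h=h,w
    a=(a+90)%180-90
    return cx/1000,cy/1000,a,w,h
E
python3 - <<'E'
from h import *
c=capture("top"); H=hsv(c)
b=(H[...,0]>105)&(H[...,0]<130)&(H[...,1]>150)&(H[...,2]>90)
for A,ce,m in blobs(b,150): print("blue",A,ce,rect(m,c,0.017))
o=(H[...,0]>4)&(H[...,0]<16)&(H[...,1]>150)&(H[...,2]>120)
for A,ce,m in blobs(o,100): print("or",A,ce,rect(m,c,0.11))
y=(H[...,0]>18)&(H[...,0]<30)&(H[...,1]>120)&(H[...,2]>120)
for A,ce,m in blobs(y,1000): print("yel",A,ce,rect(m,c,0.017))
g=(H[...,0]>50)&(H[...,0]<75)&(H[...,1]>120)&(H[...,2]>60)
for A,ce,m in blobs(g,50): print("gr",A,ce,bp(c,ce,0.128))
w=(H[...,1]<40)&(H[...,2]>100)
for A,ce,m in blobs(w,800): print("wh",A,ce,rect(m,c,0.11))
w=(H[...,1]<60)&(H[...,2]>90)
w[:,165:]=0;w[:200]=0
for A,ce,m in blobs(w,800): print("tray",A,ce,rect(m,c,0.017))
# bays: floor grey centers; done corners by eye: deck corners
pts=[(169.5,277.5),(300,271)]
print(bp(c,pts,0.11))
E
```

```text
blue 230 [365.8304 223.1391] (0.5399866943359375, -0.3441440124511719, 86.8178939819336, 71.94248962402344, 57.902164459228516)
blue 195 [363.7949 255.5026] (0.45207217407226563, -0.3350861206054688, -88.746138215065, 73.23705291748047, 56.498695373535156)
blue 240 [364.2417 285.8625] (0.36781536865234377, -0.3318792419433594, 76.29168701171875, 74.21601867675781, 57.22041702270508)
or 145 [350.2483 155.4069] (0.7058737182617187, -0.2909562072753906, 88.46876525878906, 49.309635162353516, 23.984548568725586)
or 310 [270.7774 215.2903] (0.5560010375976563, -0.07978655242919921, 1.7918087244033813, 75.90904998779297, 58.18889617919922)
yel 1177 [260.1912 139.5811] (0.7836777954101563, -0.05288491058349609, 81.85901641845703, 135.35525512695312, 88.56434631347656)
yel 3146 [370.0242 256.8036] (0.4506082763671875, -0.3434599914550781, -6.560874938964844, 281.6900634765625, 143.24806213378906)
wh 47882 [375.9579  77.3991] (0.6568369140625, -0.1731212158203125, 83.6568832397461, 1292.67138671875, 1083.2335205078125)
wh 2351 [29.3709 74.1153] (0.9589037475585938, 0.5616460571289063, 80.37992095947266, 195.01296997070312, 142.10305786132812)
wh 13103 [224.8284 211.7609] (0.5722003173828125, 0.07623727416992188, -88.3655217885971, 447.95159912109375, 334.9495544433594)
wh 5253 [128.51   262.8719] (0.4438657836914062, 0.2801314697265625, -6.5693359375, 259.0201110839844, 133.56956481933594)
wh 4658 [235.6103 325.4622] (0.2839715576171875, 0.011926406860351563, -6.980888366699219, 197.7982940673828, 140.9404754638672)
wh 1397 [247.7301 405.3207] (0.09706464385986328, -0.008816741943359374, 88.90016174316406, 187.40347290039062, 66.45719909667969)
tray 5380 [128.5193 263.0703] (0.445619384765625, 0.3146277770996094, -6.4666290283203125, 282.7429504394531, 146.65135192871094)
[[ 0.4037  0.1769  0.11  ]
 [ 0.4123 -0.1509  0.11  ]]
```

```bash
cat > plan.py <<'E'
import sys
from h import *
# usage: plan x y z yaw  -> tool-frame total shift & turn from the measured pose
def go(x=None,y=None,z=None,yaw=None):
    s=r.sense(); p=s["tcp_pos"]; R=s["ee_rot"]
    cy=np.degrees(np.arctan2(R[1,0],R[0,0]))
    t=np.array([p[0] if x is None else x,p[1] if y is None else y,p[2] if z is None else z])
    d=R.T@(t-p)
    print("pos",p,"yaw %.2f"%cy,"w %.3f"%s["gripper_width"],"t %.1f"%s["time_s"],"F",s["wrist_force"],"tilt",R[:,2])
    print("shift",d,"rows>=%.1f"%(np.linalg.norm(d)/.0625))
    if yaw is not None:
        dy=(yaw-cy+180)%360-180
        # align z to down & yaw
        from scipy.spatial.transform import Rotation as Ro
        a=np.radians(yaw); T=np.array([[np.cos(a),np.sin(a),0],[np.sin(a),-np.cos(a),0],[0,0,-1]])
        print("turn rotvec",Ro.from_matrix(R.T@T).as_rotvec(),"dyaw %.2f"%dy)
if __name__=="__main__":
    go(*[None if v=="-" else float(v) for v in sys.argv[1:]])
E
python3 plan.py 0.5 -0.05 0.4 -178.5
```

```text
pos [0.2385 0.5773 0.2219] yaw -22.46 w 1.002 t 0.2 F [-0.234  -0.2547  0.1018] tilt [-0.0004 -0.0013 -1.    ]
shift [ 0.4813  0.4801 -0.1774] rows>=11.2
turn rotvec [ 0.0002 -0.0019  2.7235] dyaw -156.04
```

```bash
python3 -m crank '[{"linear":[0,0,-0.06],"delta_rot":[0,0,0],"gripper":100},{"linear":[0.02,0.02,-0.05],"delta_rot":[0,0,0],"gripper":100},{"linear":[0.04,0.04,-0.025],"delta_rot":[0,0,0],"gripper":100},{"linear":[0.04,0.04,-0.02],"delta_rot":[0,0,0],"gripper":100},{"linear":[0.04,0.04,-0.02],"delta_rot":[0,0,0],"gripper":100},{"linear":[0.04,0.04,0],"delta_rot":[0,0,0],"gripper":100},{"linear":[0.04,0.04,0],"delta_rot":[0,0,0],"gripper":100},{"linear":[0.04,0.04,0],"delta_rot":[0,0,0],"gripper":100},{"linear":[0.04,0.04,0],"delta_rot":[0,0,0],"gripper":100},{"linear":[0.04,0.04,0],"delta_rot":[0,0,0],"gripper":100}]'
python3 -m crank '[{"linear":[0.04,0.04,0],"delta_rot":[0,0,0],"gripper":100},{"linear":[0.04,0.04,0],"delta_rot":[0,0,0],"gripper":100},{"linear":[0.04,0.04,0],"delta_rot":[0,0,0],"gripper":100},{"linear":[0.02,0.02,0],"delta_rot":[0,0,0],"gripper":100},{"linear":[0,0,0],"delta_rot":[0,0,0.18],"gripper":100},{"linear":[0,0,0],"delta_rot":[0,0,0.18],"gripper":100},{"linear":[0,0,0],"delta_rot":[0,0,0.18],"gripper":100},{"linear":[0,0,0],"delta_rot":[0,0,0.18],"gripper":100},{"linear":[0,0,0],"delta_rot":[0,0,0.18],"gripper":100},{"linear":[0,0,0],"delta_rot":[0,0,0.18],"gripper":100}]'; python3 plan.py 0.5 -0.05 0.4 -178.5
```

```text
time_s: 1.45
tcp_pos: [0.4232, 0.1318, 0.3977]
ee_rot: [[0.924, -0.381, 0.0], [-0.381, -0.924, 0.0], [0.0, -0.001, -1.0]]
wrist_force: [1.0, 1.6, 0.6]
gripper_width: 0.999
time_s: 2.7
tcp_pos: [0.4988, -0.0493, 0.3973]
ee_rot: [[0.093, -0.996, -0.001], [-0.996, -0.093, 0.0], [-0.0, 0.001, -1.0]]
wrist_force: [-1.0, -0.0, 0.2]
gripper_width: 0.998
pos [ 0.4988 -0.0493  0.3973] yaw -84.67 w 0.998 t 2.7 F [-0.9506 -0.0055  0.1536] tilt [-0.0005  0.0001 -1.    ]
shift [ 0.0008 -0.0012 -0.0027] rows>=0.0
turn rotvec [ 0.0005 -0.0003  1.6377] dyaw -93.83
```

```bash
python3 -m crank '[{"linear":[0,0,0],"delta_rot":[0,0,0.18],"gripper":100},{"linear":[0,0,0],"delta_rot":[0,0,0.18],"gripper":100},{"linear":[0,0,0],"delta_rot":[0,0,0.18],"gripper":100},{"linear":[0,0,0],"delta_rot":[0,0,0.18],"gripper":100},{"linear":[0,0,0],"delta_rot":[0,0,0.18],"gripper":100},{"linear":[0,0,0],"delta_rot":[0,0,0.18],"gripper":100},{"linear":[0,0,0],"delta_rot":[0,0,0.18],"gripper":100},{"linear":[0,0,0],"delta_rot":[0,0,0.18],"gripper":100},{"linear":[0,0,0],"delta_rot":[0,0,0.18],"gripper":100},{"linear":[0,0,0],"delta_rot":[0,0,0.018],"gripper":100}]'; python3 - <<'E'
from h import *
c=capture("wrist"); save(c,"w1.png"); np.save("w1.npy",c,allow_pickle=True)
print(np.array(c["world_from_camera"]),r.sense()["joints"])
E
```

```text
time_s: 3.95
tcp_pos: [0.4988, -0.0493, 0.3974]
ee_rot: [[-0.999, -0.033, -0.0], [-0.033, 0.999, 0.0], [0.0, 0.0, -1.0]]
wrist_force: [0.4, 0.1, -0.1]
gripper_width: 1.0
[[-0.0329  0.9555  0.2933  0.4174]
 [ 0.9995  0.0314  0.0099 -0.0523]
 [ 0.0002  0.2935 -0.956   0.5597]
 [ 0.      0.      0.      1.    ]] [  12.9435    5.4711    2.8851   -0.0067  -87.4293 -101.035 ]
```

View pics/w1.png

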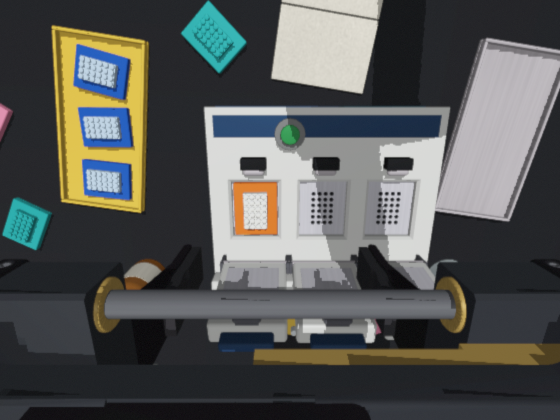

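```bash
python3 - <<'E'
from h import *
c=np.load("w1.npy",allow_pickle=True).item()
save(c,"w1c.png",(200,95,455,275),3)
H=hsv(c)
o=(H[...,0]>4)&(H[...,0]<16)&(H[...,1]>150)&(H[...,2]>120)
for A,ce,m in blobs(o,300): print("or",A,ce,rect(m,c,0.11))
b=(H[...,0]>105)&(H[...,0]<130)&(H[...,1]>150)&(H[...,2]>90)
for A,ce,m in blobs(b,300): print("blue",A,ce,rect(m,c,0.017))
g=(H[...,0]>50)&(H[...,0]<75)&(H[...,1]>120)&(H[...,2]>60)
for A,ce,m in blobs(g,100): print("gr",A,ce,bp(c,ce,0.128))
E
```

```text
or 1230 [255.8846 204.9967] (0.55482373046875, -0.08332710266113282, 1.8785043954849243, 78.43265533447266, 61.38478088378906)
blue 1166 [103.5892  72.2264] (0.3680481262207031, -0.3345972595214844, 76.69444274902344, 79.50064086914062, 60.94363021850586)
blue 1008 [108.2242 126.3562] (0.4519578247070313, -0.3379915771484375, -88.7115968465805, 80.05844116210938, 60.90126037597656)
blue 883 [242.7961 126.7101] (0.44248065185546875, -0.10658004760742187, -88.11731135845184, 105.7171859741211, 28.71672821044922)
blue 865 [109.5283 177.7075] (0.539798583984375, -0.34693170166015624, 85.42552947998047, 79.6929702758789, 61.87067413330078)
gr 281 [289.6904 134.3416] [[ 0.446  -0.0377  0.128 ]]
```

View pics/w1c.png

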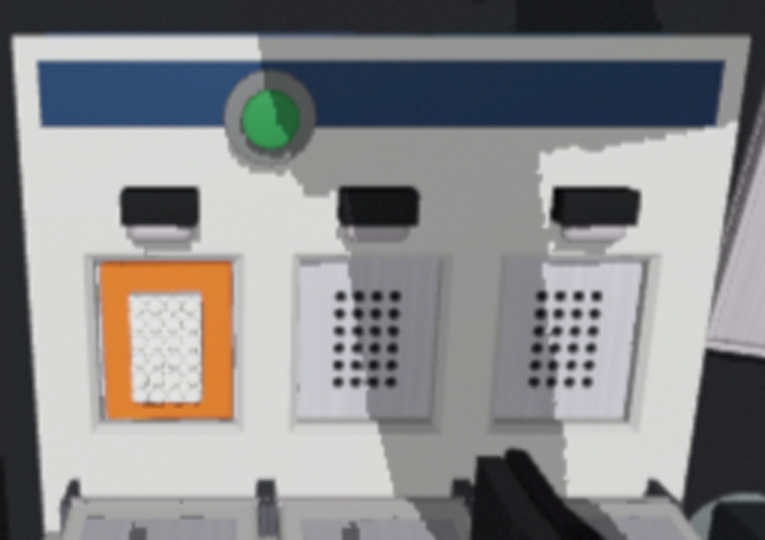

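```bash
python3 - <<'E'
from h import *
c=np.load("w1.npy",allow_pickle=True).item()
f=lambda x,y:(200+(x-1)/3,95+(y-1)/3)
P=bp(c,[f(368.5,339),f(565,339)],0.098);print("mid,left",P); d=P[1]-P[0];print(np.linalg.norm(d[:2]),np.degrees(np.arctan2(-d[0],d[1])))
Q=bp(c,[f(12,36),f(750,36)],0.11);print("corners",Q); d=Q[1]-Q[0];print(np.linalg.norm(d[:2]),np.degrees(np.arctan2(-d[0],d[1])))
# blob dots
g=cv2.cvtColor(c["img"],cv2.COLOR_BGR2GRAY)
for x0 in (305,370):
    s=g[185:230,x0:x0+38]; 
    bh=cv2.morphologyEx(s,cv2.MORPH_BLACKHAT,np.ones((7,7)))>40
    bl=[b for b in blobs(bh,3) if b[0]<30]
    ce=np.array([b[1] for b in bl]); print(len(ce),(ce.min(0)+ce.max(0))/2+[x0,185],bp(c,(ce.min(0)+ce.max(0))/2+[x0,185],0.098))
E
```

```text
mid,left [[0.5544 0.0174 0.098 ]
 [0.5512 0.1164 0.098 ]]
0.09900142181771653 1.8796525212188817
corners [[ 0.4148 -0.154   0.11  ]
 [ 0.404   0.1759  0.11  ]]
0.33011214607005346 1.8837569425751328
23 [321.859  207.6923] [[0.5545 0.0165 0.098 ]]
24 [388.     207.5769] [[0.551  0.1164 0.098 ]]
```

```bash
python3 plan.py 0.556 -0.083 0.19 -178.12
```

```text
pos [ 0.4989 -0.0493  0.3974] yaw -178.09 w 1.004 t 4.0 F [ 0.3738 -0.1696 -0.0278] tilt [-0.0003  0.0001 -1.    ]
shift [-0.056  -0.0356  0.2074] rows>=3.5
turn rotvec [ 0.0001 -0.0003  0.0005] dyaw -0.03
```

```bash
python3 -m crank '[{"linear":[-0.028,-0.018,0.04],"delta_rot":[0,0,0],"gripper":75},{"linear":[-0.028,-0.018,0.04],"delta_rot":[0,0,0],"gripper":75},{"linear":[0,0,0.05],"delta_rot":[0,0,0],"gripper":75},{"linear":[0,0,0.05],"delta_rot":[0,0,0],"gripper":75},{"linear":[0,0,0.027],"delta_rot":[0,0,0],"gripper":75}]'; python3 - <<'E'
from h import *
c=capture("wrist"); save(c,"w2.png"); np.save("w2.npy",c,allow_pickle=True)
E
```

```text
time_s: 4.62
tcp_pos: [0.5546, -0.0837, 0.1874]
ee_rot: [[-0.999, -0.034, -0.005], [-0.034, 0.999, -0.0], [0.005, 0.0, -1.0]]
wrist_force: [-0.4, 0.5, 0.1]
gripper_width: 0.753
```

View pics/w2.png

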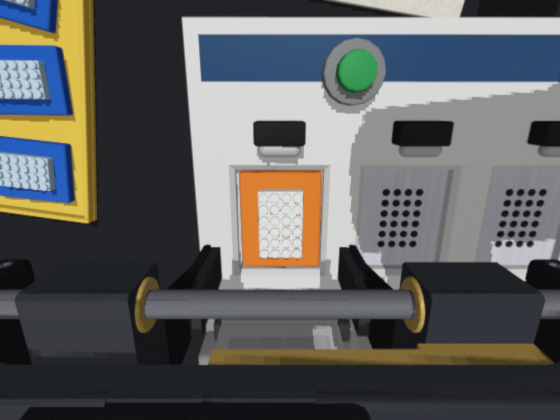

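```bash
python3 - <<'E'
from h import *
c=capture("wrist")
H=hsv(c)
o=(H[...,0]>4)&(H[...,0]<16)&(H[...,1]>150)&(H[...,2]>120); o[:,:230]=0;o[:,335:]=0;o[275:]=0
for A,ce,m in blobs(o,300): print("or",A,ce,rect(m,c,0.11))
w=(H[...,1]<70)&(H[...,2]>110); w[:183]=0;w[265:]=0;w[:,:250]=0;w[:,310:]=0
for A,ce,m in blobs(w,300): print("caps",A,ce,rect(m,c,0.122))
print(proj(c,r.sense()["tcp_pos"]))
g=cv2.cvtColor(c["img"],cv2.COLOR_BGR2GRAY)
for x0,x1 in ((374,430),(490,552)):
    s=g[180:255,x0:x1]
    bh=cv2.morphologyEx(s,cv2.MORPH_BLACKHAT,np.ones((11,11)))>50
    bl=[b for b in blobs(bh,10) if b[0]<80]
    ce=np.array([b[1] for b in bl]); m=(ce.min(0)+ce.max(0))/2+[x0,180]; print(len(ce),m,bp(c,m,0.098))
E
python3 plan.py 0.5555 -0.083 0.112 -178.12
```

```text
or 4436 [279.8886 217.0156] (0.555669677734375, -0.08321035766601563, 1.9459234476089478, 79.8134765625, 62.75072479248047)
caps 3055 [279.8396 226.6776] (0.555047607421875, -0.08330706787109375, 2.1025426387786865, 55.06684112548828, 33.22277069091797)
[[279.7106 266.5648]]
24 [400.762  221.1941] [[0.554  0.0166 0.098 ]]
25 [517.9318 222.8983] [[0.5523 0.1136 0.098 ]]
pos [ 0.5538 -0.0836  0.1869] yaw -178.10 w 0.750 t 4.7 F [ 0.3854 -0.6974  0.8118] tilt [-0.008  -0.0002 -1.    ]
shift [-0.0023  0.0005  0.0749] rows>=1.2
turn rotvec [ 0.0001 -0.008   0.0004] dyaw -0.02
```

```bash
python3 -m crank '[{"linear":[0,0,0],"delta_rot":[0,0,0],"gripper":75},{"linear":[0,0,0],"delta_rot":[0,0,0],"gripper":75}]'; python3 - <<'E'
from h import *
s=r.sense();print(s["joints"],s["joint_velocities"],s["effort"],s["moment"])
c=capture("scene"); save(c,"s2.png",(220,60,440,330),2)
E
python3 plan.py 0.5555 -0.083 0.112 -178.12
```

```text
time_s: 4.97
tcp_pos: [0.5572, -0.0834, 0.1925]
ee_rot: [[-0.999, -0.033, 0.004], [-0.033, 0.999, 0.0], [-0.004, 0.0, -1.0]]
wrist_force: [0.8, 0.6, -0.0]
gripper_width: 0.75
[  7.9739  17.3297 -11.13     0.0247 -61.3335 -96.1156] [-0.0167 -0.1873 -0.4713 -0.2943  0.1067 -0.1941] [ -0.009  -33.2858  17.4858   3.924   -0.079    0.0046] [ 0.0936 -0.1826 -0.0127]
pos [ 0.557  -0.0834  0.1923] yaw -178.14 w 0.747 t 5.0 F [ 0.24    0.0722 -0.3268] tilt [ 0.0034  0.0002 -1.    ]
shift [0.0018 0.0004 0.0803] rows>=1.3
turn rotvec [ 0.0001  0.0034 -0.0004] dyaw 0.02
```

View pics/s2.png

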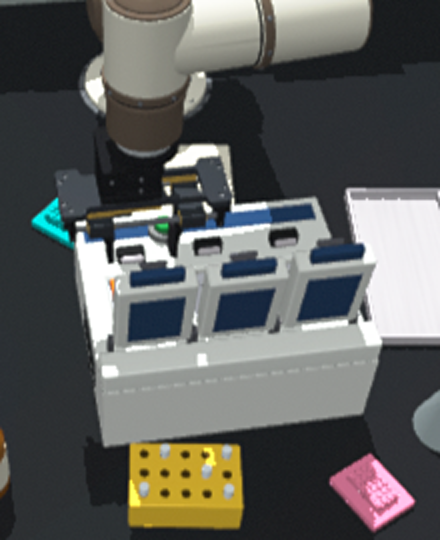

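```bash
python3 -m crank '[{"linear":[0.002,0,0.03],"delta_rot":[0,0,0],"gripper":75},{"linear":[0,0,0.025],"delta_rot":[0,0,0],"gripper":75},{"linear":[0,0,0.015],"delta_rot":[0,0,0],"gripper":75},{"linear":[0,0,0.007],"delta_rot":[0,0,0],"gripper":75},{"linear":[0,0,0],"delta_rot":[0,0,0],"gripper":75},{"linear":[0,0,0],"delta_rot":[0,0,0],"gripper":75}]'; python3 plan.py 0.5555 -0.083 0.112 -178.12
```

```text
time_s: 5.78
tcp_pos: [0.5548, -0.0835, 0.1145]
ee_rot: [[-0.999, -0.032, 0.002], [-0.032, 0.999, 0.0], [-0.002, -0.0, -1.0]]
wrist_force: [-0.6, -0.2, -0.7]
gripper_width: 0.751
pos [ 0.5548 -0.0835  0.1145] yaw -178.16 w 0.751 t 5.8 F [-0.5789 -0.2307 -0.7226] tilt [ 0.0019  0.     -1.    ]
shift [-0.0007  0.0005  0.0025] rows>=0.0
turn rotvec [-0.      0.0019 -0.0008] dyaw 0.04
```

```bash
python3 -m crank '[{"linear":[0,0,0.002],"delta_rot":[0,0,0],"gripper":75},{"linear":[0,0,0],"delta_rot":[0,0,0],"gripper":0},{"linear":[0,0,0],"delta_rot":[0,0,0],"gripper":0},{"linear":[0,0,0],"delta_rot":[0,0,0],"gripper":0},{"linear":[0,0,0],"delta_rot":[0,0,0],"gripper":0},{"linear":[0,0,0],"delta_rot":[0,0,0],"gripper":0}]'; python3 plan.py 0.5555 -0.083 0.112 -178.12
```

```text
time_s: 6.52
tcp_pos: [0.5541, -0.0835, 0.1116]
ee_rot: [[-0.999, -0.032, 0.0], [-0.032, 0.999, 0.0], [-0.0, 0.0, -1.0]]
wrist_force: [-0.4, 0.5, -0.5]
gripper_width: 0.389
pos [ 0.5541 -0.0835  0.1116] yaw -178.18 w 0.389 t 6.5 F [-0.4307  0.4737 -0.5219] tilt [ 0.  0. -1.]
shift [-0.0014  0.0005 -0.0004] rows>=0.0
turn rotvec [ 0.     0.    -0.001] dyaw 0.06
```

```bash
python3 -m crank '[{"linear":[0,0,-0.01],"delta_rot":[0,0,0],"gripper":0},{"linear":[0,0,-0.02],"delta_rot":[0,0,0],"gripper":0},{"linear":[0,0,-0.03],"delta_rot":[0,0,0],"gripper":0},{"linear":[0,0,-0.03],"delta_rot":[0,0,0],"gripper":0},{"linear":[0,0,-0.02],"delta_rot":[0,0,0],"gripper":0},{"linear":[0.01,0.02,0],"delta_rot":[0,0,0],"gripper":0},{"linear":[0.01,0.04,0],"delta_rot":[0,0,0],"gripper":0},{"linear":[0.01,0.045,0],"delta_rot":[0,0,0],"gripper":0},{"linear":[0.01,0.045,0],"delta_rot":[0,0,0],"gripper":0},{"linear":[0.01,0.045,0],"delta_rot":[0,0,0],"gripper":0}]'
python3 -m crank '[{"linear":[0.01,0.045,0],"delta_rot":[0,0,0],"gripper":0},{"linear":[0.01,0.045,0],"delta_rot":[0,0,0],"gripper":0},{"linear":[0.01,0.045,0],"delta_rot":[0,0,0],"gripper":0},{"linear":[0.01,0.04,0],"delta_rot":[0,0,0],"gripper":0},{"linear":[0.005,0.032,0],"delta_rot":[0,0,0],"gripper":0},{"linear":[0,0,0],"delta_rot":[0,0,0],"gripper":0},{"linear":[0,0,0],"delta_rot":[0,0,0],"gripper":0}]'; python3 - <<'E'
from h import *
c=capture("wrist"); save(c,"w3.png"); np.save("w3.npy",c,allow_pickle=True)
E
```

```text
time_s: 7.78
tcp_pos: [0.4974, 0.1111, 0.2224]
ee_rot: [[-0.999, -0.032, 0.001], [-0.032, 0.999, 0.0], [-0.001, 0.0, -1.0]]
wrist_force: [0.8, 0.2, -0.3]
gripper_width: 0.386
time_s: 8.65
tcp_pos: [0.4462, 0.3148, 0.2218]
ee_rot: [[-0.999, -0.032, -0.0], [-0.032, 0.999, -0.0], [0.0, -0.0, -1.0]]
wrist_force: [0.0, -0.1, 0.3]
gripper_width: 0.384
```

View pics/w3.png

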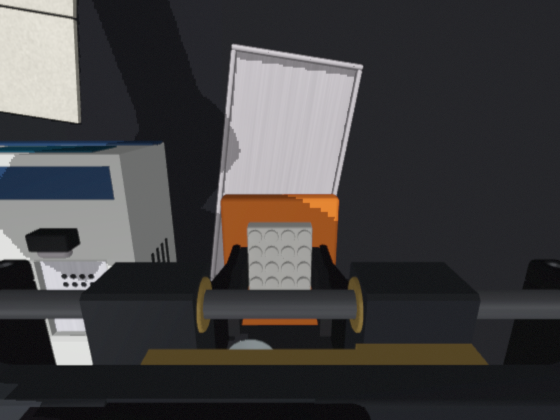

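```bash
python3 - <<'E'
from h import *
c=np.load("w3.npy",allow_pickle=True).item()
P=bp(c,[(233,47),(361,68)],0.017);print(P);d=P[1]-P[0];print(np.linalg.norm(d))
n=np.array([-d[1],d[0]])/np.linalg.norm(d[:2]); m=P[:,:2].mean(0); print(m+0.14*n,m-0.14*n, np.degrees(np.arctan2(-d[0],d[1])))
E
python3 plan.py 0.446 0.315 0.022 -178.12
```

```text
[[0.3025 0.2616 0.017 ]
 [0.3183 0.3969 0.017 ]]
0.136239593940708
[0.1713 0.3455] [0.4494 0.3129] -6.672862053854276
pos [0.4464 0.3145 0.2218] yaw -178.21 w 0.384 t 8.7 F [-0.3908  0.2896 -1.0619] tilt [-0.0001 -0.0002 -1.    ]
shift [0.0003 0.0006 0.1998] rows>=3.2
turn rotvec [-0.0002 -0.0001 -0.0016] dyaw 0.09
```

```bash
python3 -m crank '[{"linear":[0,0,0.04],"delta_rot":[0,0,0],"gripper":0},{"linear":[0,0,0.05],"delta_rot":[0,0,0],"gripper":0},{"linear":[0,0,0.05],"delta_rot":[0,0,0],"gripper":0},{"linear":[0,0,0.03],"delta_rot":[0,0,0],"gripper":0},{"linear":[0,0,0.02],"delta_rot":[0,0,0],"gripper":0},{"linear":[0,0,0.01],"delta_rot":[0,0,0],"gripper":0},{"linear":[0,0,0],"delta_rot":[0,0,0],"gripper":0},{"linear":[0,0,0],"delta_rot":[0,0,0],"gripper":0}]';python3 plan.py - - 0.019
```

```text
time_s: 9.7
tcp_pos: [0.447, 0.3156, 0.0226]
ee_rot: [[-0.999, -0.032, 0.001], [-0.032, 0.999, 0.001], [-0.001, 0.001, -1.0]]
wrist_force: [0.1, -0.7, -1.5]
gripper_width: 0.385
pos [0.447  0.3156 0.0226] yaw -178.19 w 0.385 t 9.7 F [ 0.0962 -0.6536 -1.4778] tilt [ 0.0014  0.0015 -1.    ]
shift [ 0.     -0.      0.0036] rows>=0.1
```

Lower the rest, release, rise.

```bash
python3 -m crank '[{"linear":[0,0,0.003],"delta_rot":[0,0,0],"gripper":0},{"linear":[0,0,0],"delta_rot":[0,0,0],"gripper":0},{"linear":[0,0,0],"delta_rot":[0,0,0],"gripper":70},{"linear":[0,0,0],"delta_rot":[0,0,0],"gripper":70},{"linear":[0,0,0],"delta_rot":[0,0,0],"gripper":70},{"linear":[0,0,-0.02],"delta_rot":[0,0,0],"gripper":70},{"linear":[0,0,-0.05],"delta_rot":[0,0,0],"gripper":70},{"linear":[0,0,-0.06],"delta_rot":[0,0,0],"gripper":70},{"linear":[0,0,-0.06],"delta_rot":[0,0,0],"gripper":70},{"linear":[0,0,-0.06],"delta_rot":[0,0,0],"gripper":70}]'; python3 - <<'E'
from h import *
c=capture("top"); save(c,"t4.png",(80,140,420,320),2)
H=hsv(c)
b=(H[...,0]>105)&(H[...,0]<130)&(H[...,1]>150)&(H[...,2]>90)
for A,ce,m in blobs(b,150): print("blue",A,ce,rect(m,c,0.017))
E
```

```text
time_s: 10.95
tcp_pos: [0.446, 0.3149, 0.2708]
ee_rot: [[-0.999, -0.032, 0.0], [-0.032, 0.999, 0.0], [-0.0, 0.0, -1.0]]
wrist_force: [0.7, 0.4, -1.4]
gripper_width: 0.702
blue 227 [365.7665 223.0881] (0.5399866943359375, -0.3441440124511719, 86.8178939819336, 71.94248962402344, 57.902164459228516)
blue 193 [363.6891 255.3627] (0.4520551147460937, -0.33515975952148436, -88.34752070903778, 73.42133331298828, 56.2290153503418)
blue 236 [364.1653 285.9025] (0.36764993286132813, -0.33187466430664064, 76.17716217041016, 74.21593475341797, 56.94870376586914)
```

View pics/t4.png

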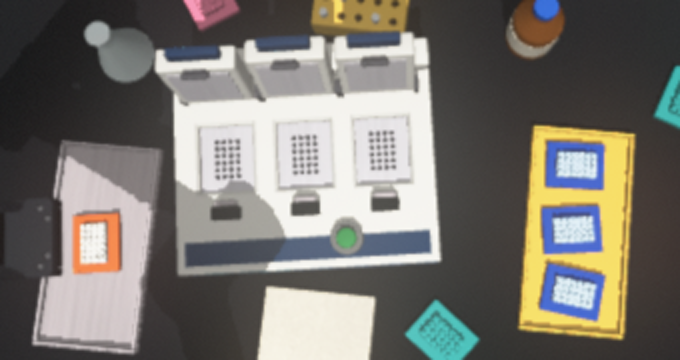

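```bash
python3 -m crank '[{"linear":[0,-0.03,0],"delta_rot":[0,0,0],"gripper":75},{"linear":[-0.006,-0.05,0],"delta_rot":[0,0,0],"gripper":75},{"linear":[-0.006,-0.05,0],"delta_rot":[0,0,0],"gripper":75},{"linear":[-0.006,-0.05,0],"delta_rot":[0,0,0],"gripper":75},{"linear":[-0.006,-0.05,0],"delta_rot":[0,0,0],"gripper":75},{"linear":[-0.006,-0.05,0],"delta_rot":[0,0,0],"gripper":75},{"linear":[-0.006,-0.05,0],"delta_rot":[0,0,0],"gripper":75},{"linear":[-0.006,-0.05,0],"delta_rot":[0,0,0],"gripper":75},{"linear":[-0.006,-0.05,0],"delta_rot":[0,0,0],"gripper":75},{"linear":[-0.006,-0.05,0],"delta_rot":[0,0,0],"gripper":75}]'
python3 -m crank '[{"linear":[-0.006,-0.05,0],"delta_rot":[0,0,0],"gripper":75},{"linear":[-0.006,-0.05,0],"delta_rot":[0,0,0],"gripper":75},{"linear":[-0.006,-0.05,0.01],"delta_rot":[0,0,0],"gripper":75},{"linear":[0,-0.033,0.01],"delta_rot":[0,0,0],"gripper":75},{"linear":[0,0,0],"delta_rot":[0,0,-0.18],"gripper":75},{"linear":[0,0,0],"delta_rot":[0,0,-0.18],"gripper":75},{"linear":[0,0,0],"delta_rot":[0,0,-0.18],"gripper":75},{"linear":[0,0,0],"delta_rot":[0,0,-0.18],"gripper":75},{"linear":[0,0,0],"delta_rot":[0,0,-0.18],"gripper":75},{"linear":[0,0,0],"delta_rot":[0,0,-0.18],"gripper":75}]'
python3 -m crank '[{"linear":[0,0,0.02],"delta_rot":[0,0,-0.18],"gripper":75},{"linear":[0,0,0.02],"delta_rot":[0,0,-0.18],"gripper":75},{"linear":[0,0,0.02],"delta_rot":[0,0,-0.02],"gripper":75},{"linear":[0,0,0],"delta_rot":[0,0,0],"gripper":75},{"linear":[0,0,0],"delta_rot":[0,0,0],"gripper":75}]'; python3 - <<'E'
from h import *
c=capture("wrist"); save(c,"w5.png"); np.save("w5.npy",c,allow_pickle=True)
H=hsv(c)
b=(H[...,0]>105)&(H[...,0]<130)&(H[...,1]>150)&(H[...,2]>90);b[262:]=0
for A,ce,m in blobs(b,500): print("blue",A,ce,rect(m,c,0.017))
print(proj(c,r.sense()["tcp_pos"]))
E
python3 plan.py 0.54 -0.346 0.02 -94.4
```

```text
time_s: 12.25
tcp_pos: [0.5155, -0.1645, 0.2684]
ee_rot: [[-0.999, -0.032, 0.0], [-0.032, 0.999, 0.0], [-0.0, 0.0, -1.0]]
wrist_force: [0.3, -0.2, -1.3]
gripper_width: 0.748
time_s: 13.5
tcp_pos: [0.5393, -0.3451, 0.248]
ee_rot: [[-0.438, -0.899, -0.0], [-0.899, 0.438, 0.0], [-0.0, 0.001, -1.0]]
wrist_force: [-0.3, -0.3, 0.1]
gripper_width: 0.752
time_s: 14.12
tcp_pos: [0.5398, -0.3454, 0.1893]
ee_rot: [[-0.079, -0.997, 0.001], [-0.997, 0.079, -0.001], [0.001, -0.001, -1.0]]
wrist_force: [0.2, 0.5, 0.3]
gripper_width: 0.747
blue 2344 [433.9757 180.9398] (0.36996875, -0.337821044921875, 76.6214599609375, 77.29476928710938, 64.97779083251953)
blue 2364 [358.3773 183.6751] (0.4531424560546875, -0.34146896362304685, -88.77974617481232, 78.09959411621094, 62.45268249511719)
blue 2337 [277.7368 182.6003] (0.5408425903320313, -0.3501075134277344, 85.46942138671875, 76.79936218261719, 61.8008918762207)
[[278.3499 263.2184]]
pos [ 0.54   -0.3455  0.1897] yaw -94.53 w 0.751 t 14.2 F [ 0.5398 -0.1361  0.0667] tilt [ 0.0017 -0.001  -1.    ]
shift [0.0004 0.0002 0.1697] rows>=2.7
turn rotvec [-0.0017 -0.0009 -0.0023] dyaw 0.13
```

View pics/w5.png

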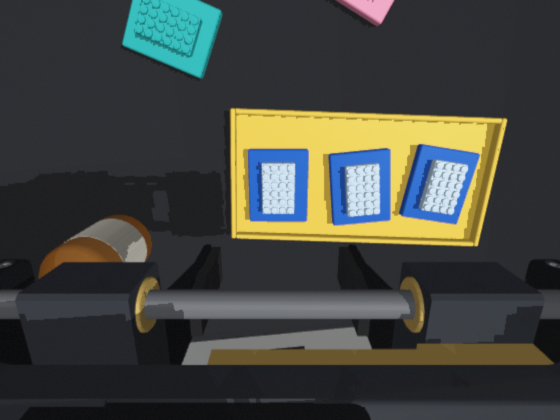

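```bash
python3 -m crank '[{"linear":[0.004,-0.001,0.03],"delta_rot":[0,0,0],"gripper":75},{"linear":[0,0,0.045],"delta_rot":[0,0,0],"gripper":75},{"linear":[0,0,0.04],"delta_rot":[0,0,0],"gripper":75},{"linear":[0,0,0.03],"delta_rot":[0,0,0],"gripper":75},{"linear":[0,0,0.014],"delta_rot":[0,0,0],"gripper":75},{"linear":[0,0,0.006],"delta_rot":[0,0,0],"gripper":75},{"linear":[0,0,0],"delta_rot":[0,0,0],"gripper":75},{"linear":[0,0,0],"delta_rot":[0,0,0],"gripper":75}]';python3 plan.py 0.5408 -0.3495 0.019 -94.53
```

```text
time_s: 15.18
tcp_pos: [0.541, -0.3496, 0.025]
ee_rot: [[-0.079, -0.997, 0.002], [-0.997, 0.079, -0.001], [0.001, -0.002, -1.0]]
wrist_force: [0.6, 0.6, 0.9]
gripper_width: 0.747
pos [ 0.541  -0.3496  0.025 ] yaw -94.51 w 0.747 t 15.2 F [0.6191 0.6228 0.9242] tilt [ 0.0024 -0.0011 -1.    ]
shift [-0.0001  0.0002  0.006 ] rows>=0.1
turn rotvec [-0.0025 -0.0009  0.0003] dyaw -0.02
```

```bash
python3 -m crank '[{"linear":[0,0,0.004],"delta_rot":[0,0,0],"gripper":75},{"linear":[0,0,0.001],"delta_rot":[0,0,0],"gripper":75},{"linear":[0,0,0],"delta_rot":[0,0,0],"gripper":0},{"linear":[0,0,0],"delta_rot":[0,0,0],"gripper":0},{"linear":[0,0,0],"delta_rot":[0,0,0],"gripper":0},{"linear":[0,0,0],"delta_rot":[0,0,0],"gripper":0}]';python3 plan.py 0.5408 -0.3495 0.019 -94.53
```

```text
time_s: 15.92
tcp_pos: [0.5402, -0.3492, 0.0186]
ee_rot: [[-0.079, -0.997, 0.0], [-0.997, 0.079, -0.0], [0.0, -0.0, -1.0]]
wrist_force: [-1.2, -0.3, 0.8]
gripper_width: 0.385
pos [ 0.5402 -0.3492  0.0186] yaw -94.52 w 0.385 t 15.9 F [-1.1628 -0.3456  0.762 ] tilt [ 0.0003 -0.0001 -1.    ]
shift [ 0.0002 -0.0006 -0.0004] rows>=0.0
turn rotvec [-0.0003 -0.0001  0.0001] dyaw -0.01
```

```bash
python3 -m crank '[{"linear":[0,0,-0.01],"delta_rot":[0,0,0],"gripper":0},{"linear":[0,0,-0.03],"delta_rot":[0,0,0],"gripper":0},{"linear":[0,0,-0.05],"delta_rot":[0,0,0],"gripper":0},{"linear":[0,0,-0.05],"delta_rot":[0,0,0],"gripper":0},{"linear":[0,0,-0.05],"delta_rot":[0,0,0],"gripper":0},{"linear":[0,0,-0.03],"delta_rot":[0,0,0],"gripper":0},{"linear":[-0.03,0,0],"delta_rot":[0,0,0],"gripper":0},{"linear":[-0.05,0.001,0],"delta_rot":[0,0,0],"gripper":0},{"linear":[-0.05,0.001,0],"delta_rot":[0,0,0],"gripper":0},{"linear":[-0.05,0.001,0],"delta_rot":[0,0,0],"gripper":0}]'
python3 -m crank '[{"linear":[-0.05,0.001,0],"delta_rot":[0,0,0],"gripper":0},{"linear":[-0.036,0,0],"delta_rot":[0,0,0.02],"gripper":0},{"linear":[0,0,0],"delta_rot":[0,0,0.18],"gripper":0},{"linear":[0,0,0],"delta_rot":[0,0,0.18],"gripper":0},{"linear":[0,0,0],"delta_rot":[0,0,0.18],"gripper":0},{"linear":[0,0,0],"delta_rot":[0,0,0.18],"gripper":0},{"linear":[0,0,0],"delta_rot":[0,0,0.18],"gripper":0},{"linear":[0,0,0],"delta_rot":[0,0,0.18],"gripper":0},{"linear":[0,0,0],"delta_rot":[0,0,0.18],"gripper":0},{"linear":[0,0,0],"delta_rot":[0,0,0.18],"gripper":0}]'
python3 -m crank '[{"linear":[0,0,0],"delta_rot":[0,0,0],"gripper":0},{"linear":[0,0,0],"delta_rot":[0,0,0],"gripper":0}]'
python3 plan.py 0.557 -0.0834 0.14 -178.12
python3 - <<'E'
from h import *
c=capture("wrist"); save(c,"w6.png"); np.save("w6.npy",c,allow_pickle=True)
E
```

```text
time_s: 17.18
tcp_pos: [0.551, -0.1681, 0.2392]
ee_rot: [[-0.079, -0.997, 0.001], [-0.997, 0.079, 0.0], [-0.0, -0.001, -1.0]]
wrist_force: [0.7, 0.1, -1.1]
gripper_width: 0.385
time_s: 18.42
tcp_pos: [0.5568, -0.0837, 0.2391]
ee_rot: [[-1.0, -0.026, 0.0], [-0.026, 1.0, 0.0], [-0.0, 0.0, -1.0]]
wrist_force: [-0.6, 0.4, -0.5]
gripper_width: 0.384
time_s: 18.68
tcp_pos: [0.5569, -0.0837, 0.2388]
ee_rot: [[-0.999, -0.034, 0.0], [-0.034, 0.999, 0.0], [-0.0, 0.0, -1.0]]
wrist_force: [0.6, 0.5, -0.9]
gripper_width: 0.389
pos [ 0.5569 -0.0837  0.2388] yaw -178.03 w 0.389 t 18.7 F [ 0.5693  0.4604 -0.8795] tilt [ 0.0002  0.     -1.    ]
shift [-0.      0.0003  0.0988] rows>=1.6
turn rotvec [0.     0.0002 0.0016] dyaw -0.09
```

View pics/w6.png

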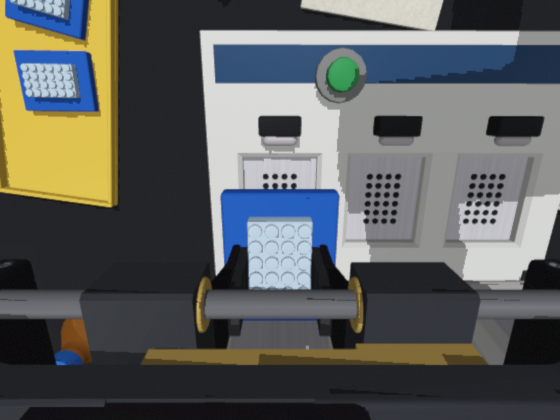

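```bash
python3 - <<'E'
from h import *
for n,zt,tx in (("w3",0.2218,0.4464),("w6",0.2388,0.5569)):
    c=np.load(n+".npy",allow_pickle=True).item()
    H=hsv(c)
    if n=="w3": b=(H[...,0]>4)&(H[...,0]<16)&(H[...,1]>150)&(H[...,2]>110)
    else: b=(H[...,0]>105)&(H[...,0]<130)&(H[...,1]>150)&(H[...,2]>90)
    rows=[np.where(b[170:230,x])[0][0]+170 for x in range(235,325,5)]
    e=bp(c,(280,np.median(rows)-0.5),zt-0.0136+0.012); cols=np.where(b[215])[0]; cols=cols[(cols>205)&(cols<350)]
    pc=bp(c,[(cols.min()-.5,215),(cols.max()+.5,215)],zt-0.0136+0.012)
    print(n,np.median(rows),"plate centre-TCP along x:",e[0,0]+0.04-tx, "y mid",pc[:,1].mean(), pc[:,1])
c=np.load("w6.npy",allow_pickle=True).item()
g=cv2.cvtColor(c["img"],cv2.COLOR_BGR2GRAY)
for x0,x1 in ((355,410),(458,520)):
    s=g[165:235,x0:x1]
    bh=cv2.morphologyEx(s,cv2.MORPH_BLACKHAT,np.ones((9,9)))>45
    bl=[b for b in blobs(bh,8) if b[0]<70]
    ce=np.array([b[1] for b in bl]); m=(ce.min(0)+ce.max(0))/2+[x0,165]; print(len(ce),m,bp(c,m,0.098))
s=g[165:192,255:305]; bh=cv2.morphologyEx(s,cv2.MORPH_BLACKHAT,np.ones((9,9)))>45
print([ (b[0],b[1]+[255,165]) for b in blobs(bh,8)])
E
```

```text
w3 198.0 plate centre-TCP along x: 0.002171986828611805 y mid 0.3133654066142082 [0.2818 0.345 ]
w6 190.0 plate centre-TCP along x: -0.0019269093490767997 y mid -0.08526430504862167 [-0.1163 -0.0542]
24 [381.5489 198.5083] [[0.5542 0.0164 0.098 ]]
25 [480.0219 198.5827] [[0.551  0.1132 0.098 ]]
[(np.int32(32), array([265.375 , 176.3438])), (np.int32(31), array([274.7097, 176.2903])), (np.int32(33), array([284.0909, 176.303 ])), (np.int32(31), array([293.4516, 176.4194])), (np.int32(282), array([279.3759, 187.9184]))]
```

```bash
python3 -m crank '[{"linear":[-0.002,0.001,0.02],"delta_rot":[0,0,0],"gripper":0},{"linear":[0,0,0.03],"delta_rot":[0,0,0],"gripper":0},{"linear":[0,0,0.03],"delta_rot":[0,0,0],"gripper":0},{"linear":[0,0,0.02],"delta_rot":[0,0,0],"gripper":0},{"linear":[0,0,0.008],"delta_rot":[0,0,0],"gripper":0},{"linear":[0,0,0],"delta_rot":[0,0,0],"gripper":0},{"linear":[0,0,0],"delta_rot":[0,0,0],"gripper":0},{"linear":[0,0,0],"delta_rot":[0,0,0],"gripper":0}]'
python3 plan.py 0.5585 -0.0822 0.1116 -178.12
python3 - <<'E'
from h import *
c=capture("wrist"); save(c,"w7.png",(200,140,360,270),4)
E
```

```text
time_s: 19.73
tcp_pos: [0.5596, -0.0826, 0.1315]
ee_rot: [[-0.999, -0.032, 0.002], [-0.032, 0.999, 0.0], [-0.002, 0.0, -1.0]]
wrist_force: [0.3, 0.6, -1.0]
gripper_width: 0.385
pos [ 0.5596 -0.0826  0.1315] yaw -178.16 w 0.385 t 19.7 F [ 0.2642  0.6296 -1.0498] tilt [ 0.0019  0.0001 -1.    ]
shift [0.0011 0.0005 0.0199] rows>=0.3
turn rotvec [ 0.0001  0.0019 -0.0008] dyaw 0.04
```

View pics/w7.png

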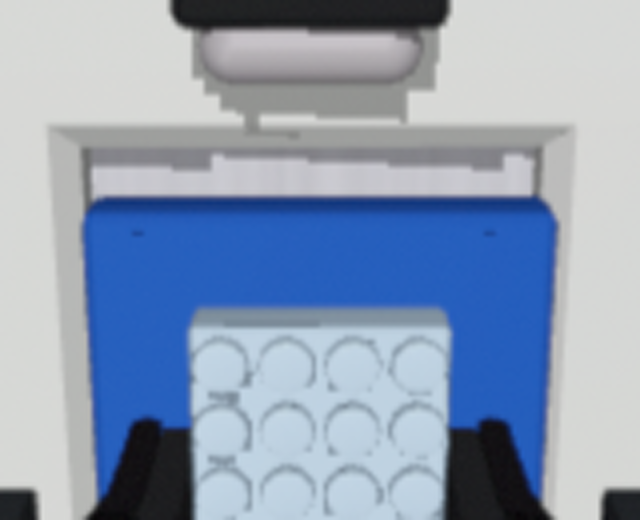

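```bash
python3 - <<'E'
from h import *
c=capture("wrist"); f=lambda x,y:(200+(x-1.5)/4,140+(y-1.5)/4)
print(bp(c,[f(50,126),f(575,126)],0.11),"bay front outer edge")
print(bp(c,[f(85,203),f(555,203)],0.1315-.0016),"plate front edge")
print(bp(c,[f(85,148),f(540,148)],0.11-.004),"bay inner")
E
python3 plan.py
```

```text
[[ 0.5125 -0.1236  0.11  ]
 [ 0.5101 -0.0474  0.11  ]] bay front outer edge
[[ 0.5189 -0.1151  0.1299]
 [ 0.5169 -0.0532  0.1299]] plate front edge
[[ 0.5164 -0.1193  0.106 ]
 [ 0.5143 -0.0515  0.106 ]] bay inner
pos [ 0.5594 -0.0826  0.1313] yaw -178.17 w 0.383 t 19.8 F [-0.1884  0.3986 -0.8527] tilt [ 0.0014  0.0001 -1.    ]
shift [0. 0. 0.] rows>=0.0
```

```bash
python3 -m crank '[{"linear":[0,-0.0012,0.004],"delta_rot":[0,0,0],"gripper":0},{"linear":[0,0,0.004],"delta_rot":[0,0,0],"gripper":0},{"linear":[0,0,0.004],"delta_rot":[0,0,0],"gripper":0},{"linear":[0,0,0.004],"delta_rot":[0,0,0],"gripper":0},{"linear":[0,0,0],"delta_rot":[0,0,0],"gripper":0},{"linear":[0,0,0],"delta_rot":[0,0,0],"gripper":0}]'; python3 plan.py 0.5585 -0.0822 0.1116 -178.12
```

```text
time_s: 20.58
tcp_pos: [0.5592, -0.0839, 0.1146]
ee_rot: [[-0.999, -0.032, 0.0], [-0.032, 0.999, -0.0], [-0.0, -0.0, -1.0]]
wrist_force: [-0.1, 1.2, -0.9]
gripper_width: 0.383
pos [ 0.5592 -0.0839  0.1146] yaw -178.17 w 0.383 t 20.6 F [-0.0514  1.1806 -0.8938] tilt [ 0.0002 -0.0001 -1.    ]
shift [0.0006 0.0017 0.003 ] rows>=0.1
turn rotvec [-0.0001  0.0002 -0.0009] dyaw 0.05
```

```bash
python3 -m crank '[{"linear":[0,0,0.002],"delta_rot":[0,0,0],"gripper":0},{"linear":[0,0,0.001],"delta_rot":[0,0,0],"gripper":0},{"linear":[0,0,0],"delta_rot":[0,0,0],"gripper":0},{"linear":[0,0,0],"delta_rot":[0,0,0],"gripper":70},{"linear":[0,0,0],"delta_rot":[0,0,0],"gripper":70},{"linear":[0,0,0],"delta_rot":[0,0,0],"gripper":70}]'; python3 plan.py 0.5585 -0.0822 0.1116 -178.12
python3 -m crank '[{"linear":[0,0,-0.02],"delta_rot":[0,0,0],"gripper":70},{"linear":[0,0,-0.04],"delta_rot":[0,0,0],"gripper":70},{"linear":[0,0,-0.05],"delta_rot":[0,0,0],"gripper":70},{"linear":[0,0,-0.03],"delta_rot":[0,0,0],"gripper":70},{"linear":[0,0,0],"delta_rot":[0,0,0],"gripper":70},{"linear":[0,0,0],"delta_rot":[0,0,0],"gripper":70}]'
python3 - <<'E'
from h import *
c=capture("wrist"); save(c,"w8.png",(0,0,560,290),1.42)
H=hsv(c)
b=(H[...,0]>105)&(H[...,0]<130)&(H[...,1]>150)&(H[...,2]>90);b[270:]=0
for A,ce,m in blobs(b,500): print("blue",A,ce,rect(m,c,0.11 if 200<ce[0]<340 else 0.017))
E
```

```text
time_s: 21.32
tcp_pos: [0.5592, -0.0839, 0.1117]
ee_rot: [[-0.999, -0.032, 0.0], [-0.032, 0.999, -0.0], [-0.0, -0.0, -1.0]]
wrist_force: [-0.1, -0.6, -0.2]
gripper_width: 0.638
pos [ 0.5592 -0.0839  0.1117] yaw -178.18 w 0.638 t 21.3 F [-0.0895 -0.5705 -0.226 ] tilt [ 0.0003 -0.     -1.    ]
shift [0.0006 0.0017 0.0001] rows>=0.0
turn rotvec [-0.      0.0003 -0.001 ] dyaw 0.06
time_s: 22.08
tcp_pos: [0.5584, -0.0837, 0.2506]
ee_rot: [[-1.0, -0.032, -0.002], [-0.032, 1.0, 0.0], [0.002, 0.001, -1.0]]
wrist_force: [-0.2, 0.4, -1.2]
gripper_width: 0.694
blue 1425 [58.047  19.8575] (0.3789247131347656, -0.3377265625, 76.7294921875, 79.44831848144531, 40.62052536010742)
blue 1843 [455.5936  59.4135] (0.4140157775878906, 0.099946044921875, -81.97769737243652, 134.415283203125, 27.386037826538086)
blue 2208 [66.6947 80.8709] (0.45219366455078125, -0.33780364990234374, -88.68092501163483, 81.14573669433594, 61.52760696411133)
blue 2912 [279.1906 192.6573] (0.5576259765625, -0.084225341796875, 1.8676129579544067, 79.14826202392578, 62.062156677246094)
```

View pics/w8.png

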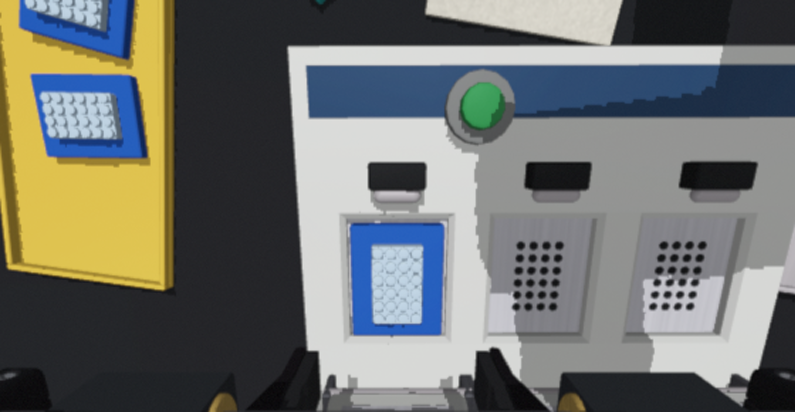

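```bash
python3 -m crank '[{"linear":[0.01,-0.025,0],"delta_rot":[0,0,0],"gripper":75},{"linear":[0.022,-0.05,0],"delta_rot":[0,0,0],"gripper":75},{"linear":[0.022,-0.05,0],"delta_rot":[0,0,0],"gripper":75},{"linear":[0.022,-0.05,0],"delta_rot":[0,0,0],"gripper":75},{"linear":[0.022,-0.05,0],"delta_rot":[0,0,0],"gripper":75},{"linear":[0.016,-0.03,0],"delta_rot":[0,0,0],"gripper":75},{"linear":[0,0,0],"delta_rot":[0,0,-0.18],"gripper":75},{"linear":[0,0,0],"delta_rot":[0,0,-0.18],"gripper":75},{"linear":[0,0,0],"delta_rot":[0,0,-0.18],"gripper":75},{"linear":[0,0,0],"delta_rot":[0,0,-0.18],"gripper":75}]'
python3 -m crank '[{"linear":[0,0,0],"delta_rot":[0,0,-0.18],"gripper":75},{"linear":[0,0,0.02],"delta_rot":[0,0,-0.18],"gripper":75},{"linear":[0,0,0.02],"delta_rot":[0,0,-0.18],"gripper":75},{"linear":[0,0,0.02],"delta_rot":[0,0,-0.18],"gripper":75},{"linear":[0,0,0],"delta_rot":[0,0,-0.12],"gripper":75},{"linear":[0,0,0],"delta_rot":[0,0,0],"gripper":75},{"linear":[0,0,0],"delta_rot":[0,0,0],"gripper":75}]'; python3 - <<'E'
from h import *
c=capture("wrist"); save(c,"w9.png"); np.save("w9.npy",c,allow_pickle=True)
H=hsv(c)
b=(H[...,0]>105)&(H[...,0]<130)&(H[...,1]>150)&(H[...,2]>90);b[262:]=0
for A,ce,m in blobs(b,500): print("blue",A,ce,rect(m,c,0.017))
E
python3 plan.py 0.4525 -0.3425 0.019 -88.75
```

```text
time_s: 23.38
tcp_pos: [0.4526, -0.3421, 0.2497]
ee_rot: [[-0.727, -0.687, -0.003], [-0.687, 0.727, 0.001], [0.001, 0.003, -1.0]]
wrist_force: [0.3, 0.4, 0.2]
gripper_width: 0.752
time_s: 24.25
tcp_pos: [0.4531, -0.3423, 0.1911]
ee_rot: [[0.019, -1.0, -0.001], [-1.0, -0.019, 0.0], [-0.0, 0.001, -1.0]]
wrist_force: [0.5, -0.6, -0.2]
gripper_width: 0.75
blue 2256 [279.434  186.7983] (0.45219342041015625, -0.34125921630859374, -88.90823483467102, 76.77413177490234, 61.781707763671875)
blue 2223 [354.5915 190.9964] (0.368796142578125, -0.33780484008789063, 76.60039520263672, 77.57634735107422, 62.88402557373047)
pos [ 0.4532 -0.3423  0.1913] yaw -88.88 w 0.753 t 24.3 F [0.2492 0.0903 0.0699] tilt [-0.0004  0.0002 -1.    ]
shift [0.0002 0.0006 0.1723] rows>=2.8
turn rotvec [ 0.0004  0.0002 -0.0022] dyaw 0.13
```

View pics/w9.png

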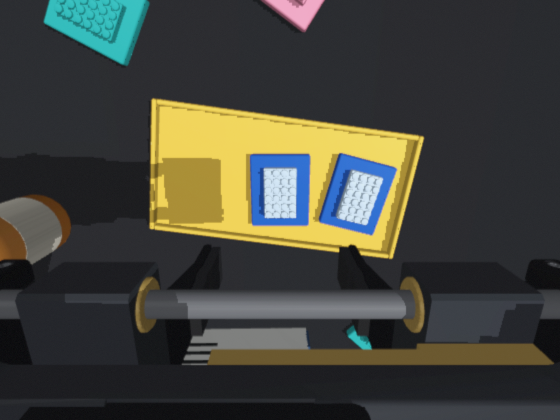

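```bash
python3 -m crank '[{"linear":[0,0.001,0.03],"delta_rot":[0,0,0],"gripper":75},{"linear":[0,0,0.045],"delta_rot":[0,0,0],"gripper":75},{"linear":[0,0,0.045],"delta_rot":[0,0,0],"gripper":75},{"linear":[0,0,0.03],"delta_rot":[0,0,0],"gripper":75},{"linear":[0,0,0.014],"delta_rot":[0,0,0],"gripper":75},{"linear":[0,0,0.005],"delta_rot":[0,0,0],"gripper":75},{"linear":[0,0,0],"delta_rot":[0,0,0],"gripper":75},{"linear":[0,0,0],"delta_rot":[0,0,0],"gripper":75}]';python3 plan.py 0.4525 -0.3425 0.019 -88.75
```

```text
time_s: 25.3
tcp_pos: [0.4531, -0.3428, 0.0238]
ee_rot: [[0.021, -1.0, 0.002], [-1.0, -0.021, -0.001], [0.001, -0.002, -1.0]]
wrist_force: [-0.5, -0.5, 0.1]
gripper_width: 0.751
pos [ 0.4531 -0.3428  0.0238] yaw -88.80 w 0.751 t 25.3 F [-0.4517 -0.5028  0.1083] tilt [ 0.0024 -0.0011 -1.    ]
shift [-0.0003  0.0006  0.0048] rows>=0.1
turn rotvec [-0.0023 -0.0011 -0.0008] dyaw 0.05
```

```bash
python3 -m crank '[{"linear":[0,0,0.0035],"delta_rot":[0,0,0],"gripper":75},{"linear":[0,0,0],"delta_rot":[0,0,0],"gripper":75},{"linear":[0,0,0],"delta_rot":[0,0,0],"gripper":0},{"linear":[0,0,0],"delta_rot":[0,0,0],"gripper":0},{"linear":[0,0,0],"delta_rot":[0,0,0],"gripper":0},{"linear":[0,0,0],"delta_rot":[0,0,0],"gripper":0}]';python3 plan.py 0.556 0.0168 0.22 -178.12
```

```text
time_s: 26.05
tcp_pos: [0.4523, -0.3424, 0.0191]
ee_rot: [[0.021, -1.0, 0.0], [-1.0, -0.021, -0.0], [0.0, -0.0, -1.0]]
wrist_force: [-0.4, -0.6, 0.3]
gripper_width: 0.388
pos [ 0.4523 -0.3424  0.0191] yaw -88.80 w 0.388 t 26.1 F [-0.4371 -0.5639  0.2571] tilt [ 0.0001 -0.     -1.    ]
shift [-0.3569 -0.1112 -0.2009] rows>=6.8
turn rotvec [-0.0001  0.      1.559 ] dyaw -89.32
```

```bash
python3 -m crank '[{"linear":[0,0,-0.01],"delta_rot":[0,0,0],"gripper":0},{"linear":[0,0,-0.03],"delta_rot":[0,0,0],"gripper":0},{"linear":[0,0,-0.05],"delta_rot":[0,0,0],"gripper":0},{"linear":[0,0,-0.05],"delta_rot":[0,0,0],"gripper":0},{"linear":[0,0,-0.05],"delta_rot":[0,0,0],"gripper":0},{"linear":[0,0,-0.03],"delta_rot":[0,0,0],"gripper":0},{"linear":[-0.026,-0.007,0],"delta_rot":[0,0,0],"gripper":0},{"linear":[-0.046,-0.015,0],"delta_rot":[0,0,0],"gripper":0},{"linear":[-0.046,-0.015,0],"delta_rot":[0,0,0],"gripper":0},{"linear":[-0.046,-0.015,0],"delta_rot":[0,0,0],"gripper":0}]'
python3 -m crank '[{"linear":[-0.046,-0.015,0],"delta_rot":[0,0,0],"gripper":0},{"linear":[-0.046,-0.015,0],"delta_rot":[0,0,0],"gripper":0},{"linear":[-0.046,-0.015,0],"delta_rot":[0,0,0],"gripper":0},{"linear":[-0.046,-0.014,0],"delta_rot":[0,0,0],"gripper":0},{"linear":[-0.008,0,0],"delta_rot":[0,0,0.12],"gripper":0},{"linear":[0,0,0],"delta_rot":[0,0,0.18],"gripper":0},{"linear":[0,0,0],"delta_rot":[0,0,0.18],"gripper":0},{"linear":[0,0,0],"delta_rot":[0,0,0.18],"gripper":0},{"linear":[0,0,0],"delta_rot":[0,0,0.18],"gripper":0},{"linear":[0,0,0],"delta_rot":[0,0,0.18],"gripper":0}]'
python3 -m crank '[{"linear":[0,0,0],"delta_rot":[0,0,0.18],"gripper":0},{"linear":[0,0,0],"delta_rot":[0,0,0.18],"gripper":0},{"linear":[0,0,0],"delta_rot":[0,0,0.18],"gripper":0},{"linear":[0,0,0],"delta_rot":[0,0,0],"gripper":0},{"linear":[0,0,0],"delta_rot":[0,0,0],"gripper":0}]'
python3 plan.py 0.556 0.016 0.131 -178.12
```

```text
time_s: 27.3
tcp_pos: [0.5008, -0.1759, 0.2398]
ee_rot: [[0.021, -1.0, 0.001], [-1.0, -0.021, -0.0], [0.0, -0.001, -1.0]]
wrist_force: [0.6, 0.1, -1.1]
gripper_width: 0.38
time_s: 28.55
tcp_pos: [0.5554, 0.0158, 0.2396]
ee_rot: [[-0.844, -0.536, 0.0], [-0.536, 0.844, 0.0], [-0.0, 0.0, -1.0]]
wrist_force: [0.3, -0.2, -1.4]
gripper_width: 0.389
time_s: 29.18
tcp_pos: [0.5557, 0.0158, 0.2394]
ee_rot: [[-0.999, -0.034, 0.0], [-0.034, 0.999, 0.0], [-0.0, 0.0, -1.0]]
wrist_force: [0.2, 0.5, -0.6]
gripper_width: 0.388
pos [0.5557 0.0158 0.2394] yaw -178.03 w 0.388 t 29.2 F [ 0.1782  0.5414 -0.6146] tilt [ 0.0003  0.0001 -1.    ]
shift [-0.0003  0.0002  0.1084] rows>=1.7
turn rotvec [0.0001 0.0003 0.0015] dyaw -0.09
```

```bash
cat > align.py <<'E'
from h import *
import sys
c=capture("wrist"); save(c,sys.argv[1],(200,140,360,270),4)
s=r.sense(); zt=s["tcp_pos"][2]
H=hsv(c); b=(H[...,0]>105)&(H[...,0]<130)&(H[...,1]>150)&(H[...,2]>70); b[:,:200]=0;b[:,360:]=0;b[:140]=0
rows=[np.where(b[140:250,x])[0] for x in range(235,325,5)]; row=np.median([q[0]+140 for q in rows if len(q)])-.5
cols=np.where(b[int(row)+4])[0]
print("row",row,"cols",cols.min(),cols.max())
P=bp(c,[(cols.min()-.5,row),(cols.max()+.5,row)],zt-.0016); print("plate front",P, "mid",P.mean(0))
print("tcp",s["tcp_pos"],s["wrist_force"])
E
python3 -m crank '[{"linear":[0,0,0.02],"delta_rot":[0,0,0],"gripper":0},{"linear":[0,0,0.03],"delta_rot":[0,0,0],"gripper":0},{"linear":[0,0,0.03],"delta_rot":[0,0,0],"gripper":0},{"linear":[0,0,0.02],"delta_rot":[0,0,0],"gripper":0},{"linear":[0,0,0.007],"delta_rot":[0,0,0],"gripper":0},{"linear":[0,0,0],"delta_rot":[0,0,0],"gripper":0},{"linear":[0,0,0],"delta_rot":[0,0,0],"gripper":0},{"linear":[0,0,0],"delta_rot":[0,0,0],"gripper":0}]'
python3 align.py w10.png
```

```text
time_s: 30.18
tcp_pos: [0.5562, 0.016, 0.133]
ee_rot: [[-0.999, -0.032, 0.002], [-0.032, 0.999, 0.0], [-0.002, 0.0, -1.0]]
wrist_force: [0.4, -0.6, -0.6]
gripper_width: 0.392
row 192.5 cols 223 336
plate front [[ 0.5169 -0.0157  0.1312]
 [ 0.5149  0.0446  0.1312]] mid [0.5159 0.0144 0.1312]
tcp [0.5561 0.016  0.1328] [ 0.1153  0.526  -2.3184]
```

View pics/w10.png

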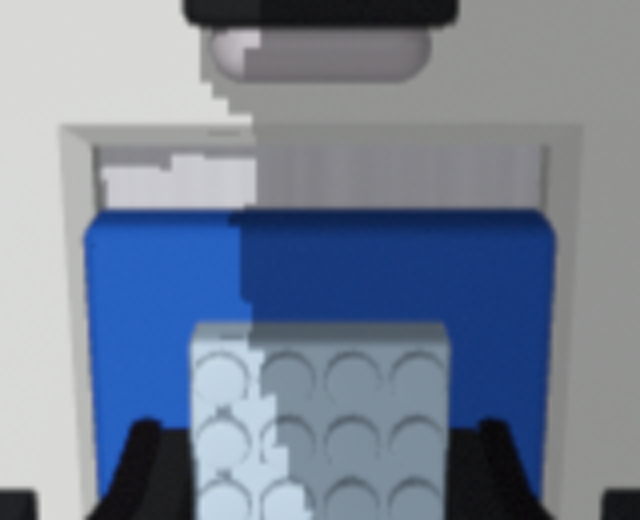

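```bash
python3 -m crank '[{"linear":[0.001,0,0.005],"delta_rot":[0,0,0],"gripper":0},{"linear":[0,0,0.004],"delta_rot":[0,0,0],"gripper":0},{"linear":[0,0,0.004],"delta_rot":[0,0,0],"gripper":0},{"linear":[0,0,0.004],"delta_rot":[0,0,0],"gripper":0},{"linear":[0,0,0],"delta_rot":[0,0,0],"gripper":0},{"linear":[0,0,0],"delta_rot":[0,0,0],"gripper":0}]'; python3 plan.py - - 0.1116 -178.12
```

```text
time_s: 30.98
tcp_pos: [0.5549, 0.0158, 0.1151]
ee_rot: [[-0.999, -0.032, 0.0], [-0.032, 0.999, -0.0], [-0.0, -0.0, -1.0]]
wrist_force: [-0.7, -0.1, -0.2]
gripper_width: 0.385
pos [0.5549 0.0158 0.1151] yaw -178.17 w 0.385 t 31.0 F [-0.7098 -0.1075 -0.2023] tilt [ 0.0002 -0.     -1.    ]
shift [0.     0.     0.0035] rows>=0.1
turn rotvec [-0.0001  0.0002 -0.0009] dyaw 0.05
```

```bash
python3 -m crank '[{"linear":[0,0,0.0025],"delta_rot":[0,0,0],"gripper":0},{"linear":[0,0,0.001],"delta_rot":[0,0,0],"gripper":0},{"linear":[0,0,0],"delta_rot":[0,0,0],"gripper":0},{"linear":[0,0,0],"delta_rot":[0,0,0],"gripper":70},{"linear":[0,0,0],"delta_rot":[0,0,0],"gripper":70},{"linear":[0,0,0],"delta_rot":[0,0,0],"gripper":70}]'; python3 plan.py - - 0.1116 -178.12
python3 -m crank '[{"linear":[0,0,-0.02],"delta_rot":[0,0,0],"gripper":70},{"linear":[0,0,-0.04],"delta_rot":[0,0,0],"gripper":70},{"linear":[0,0,-0.05],"delta_rot":[0,0,0],"gripper":70},{"linear":[0,0,-0.03],"delta_rot":[0,0,0],"gripper":70},{"linear":[0,0,0],"delta_rot":[0,0,0],"gripper":70},{"linear":[0,0,0],"delta_rot":[0,0,0],"gripper":70}]'
python3 - <<'E'
from h import *
c=capture("wrist"); save(c,"w11.png",(0,0,560,290),1.42)
H=hsv(c)
b=(H[...,0]>105)&(H[...,0]<130)&(H[...,1]>150)&(H[...,2]>90);b[270:]=0
for A,ce,m in blobs(b,500): print("blue",A,ce,rect(m,c,0.11 if 120<ce[0]<340 else 0.017))
E
```

```text
time_s: 31.72
tcp_pos: [0.5547, 0.0158, 0.1113]
ee_rot: [[-0.999, -0.032, -0.0], [-0.032, 0.999, -0.0], [0.0, -0.0, -1.0]]
wrist_force: [0.1, 0.1, 1.0]
gripper_width: 0.637
pos [0.5547 0.0158 0.1113] yaw -178.18 w 0.637 t 31.7 F [0.0866 0.0528 0.985 ] tilt [-0.0002 -0.0001 -1.    ]
shift [ 0.     -0.     -0.0003] rows>=0.0
turn rotvec [-0.0001 -0.0002 -0.0011] dyaw 0.06
time_s: 32.48
tcp_pos: [0.5541, 0.0158, 0.2505]
ee_rot: [[-1.0, -0.031, -0.002], [-0.031, 1.0, 0.0], [0.002, 0.0, -1.0]]
wrist_force: [-0.2, -0.5, -0.1]
gripper_width: 0.699
blue 1815 [131.5284  66.8573] (0.4383778076171875, -0.1133322982788086, -88.19575297832489, 57.83571243286133, 26.467479705810547)
blue 2891 [180.4168 191.6797] (0.5547622680664063, -0.08351911926269531, 1.8014459609985352, 77.79691314697266, 64.10901641845703)
blue 2820 [279.3553 194.7287] (0.555719970703125, 0.015564594268798828, 1.8002922534942627, 78.392822265625, 62.12242126464844)
```

View pics/w11.png

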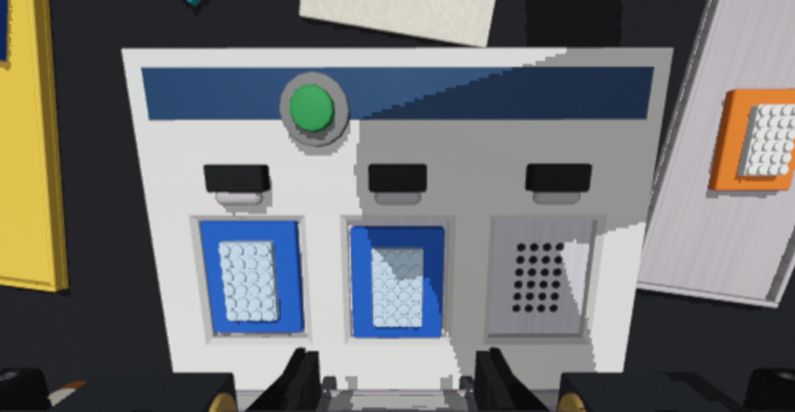

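```bash
python3 -m crank '[{"linear":[0.01,-0.018,0],"delta_rot":[0,0,0],"gripper":75},{"linear":[0.022,-0.04,0],"delta_rot":[0,0,0],"gripper":75},{"linear":[0.022,-0.04,0],"delta_rot":[0,0,0],"gripper":75},{"linear":[0.022,-0.04,0],"delta_rot":[0,0,0],"gripper":75},{"linear":[0.022,-0.04,0],"delta_rot":[0,0,0],"gripper":75},{"linear":[0.022,-0.04,0],"delta_rot":[0,0,0],"gripper":75},{"linear":[0.022,-0.04,0],"delta_rot":[0,0,0],"gripper":75},{"linear":[0.022,-0.04,0],"delta_rot":[0,0,0],"gripper":75},{"linear":[0.022,-0.04,0],"delta_rot":[0,0,0],"gripper":75},{"linear":[0.01,-0.01,0],"delta_rot":[0,0,-0.045],"gripper":75}]'
python3 -m crank '[{"linear":[0,0,0],"delta_rot":[0,0,-0.18],"gripper":75},{"linear":[0,0,0],"delta_rot":[0,0,-0.18],"gripper":75},{"linear":[0,0,0],"delta_rot":[0,0,-0.18],"gripper":75},{"linear":[0,0,0],"delta_rot":[0,0,-0.18],"gripper":75},{"linear":[0,0,0.02],"delta_rot":[0,0,-0.18],"gripper":75},{"linear":[0,0,0.02],"delta_rot":[0,0,-0.18],"gripper":75},{"linear":[0,0,0.02],"delta_rot":[0,0,-0.18],"gripper":75},{"linear":[0,0,0],"delta_rot":[0,0,0],"gripper":75},{"linear":[0,0,0],"delta_rot":[0,0,0],"gripper":75}]'; python3 - <<'E'
from h import *
c=capture("wrist"); save(c,"w12.png"); np.save("w12.npy",c,allow_pickle=True)
H=hsv(c)
b=(H[...,0]>105)&(H[...,0]<130)&(H[...,1]>150)&(H[...,2]>90);b[262:]=0
for A,ce,m in blobs(b,500): print("blue",A,ce,rect(m,c,0.017))
E
python3 plan.py 0.369 -0.339 0.019 -103.4
```

```text
time_s: 33.78
tcp_pos: [0.3674, -0.3401, 0.2505]
ee_rot: [[-0.997, -0.074, -0.002], [-0.074, 0.997, 0.001], [0.002, 0.001, -1.0]]
wrist_force: [0.4, 0.9, -0.8]
gripper_width: 0.754
time_s: 34.9
tcp_pos: [0.3697, -0.3386, 0.192]
ee_rot: [[-0.235, -0.972, 0.0], [-0.972, 0.235, -0.001], [0.001, -0.0, -1.0]]
wrist_force: [0.2, -0.2, 0.9]
gripper_width: 0.748
blue 2247 [281.0654 185.5514] (0.36743057250976563, -0.33821783447265624, 76.56138610839844, 76.94731140136719, 61.80275344848633)
pos [ 0.37   -0.3387  0.1923] yaw -103.53 w 0.749 t 35.0 F [-0.3311  0.1435 -0.1827] tilt [ 0.0009 -0.0008 -1.    ]
shift [0.0005 0.0011 0.1733] rows>=2.8
turn rotvec [-0.0011 -0.0006 -0.0022] dyaw 0.13
```

View pics/w12.png

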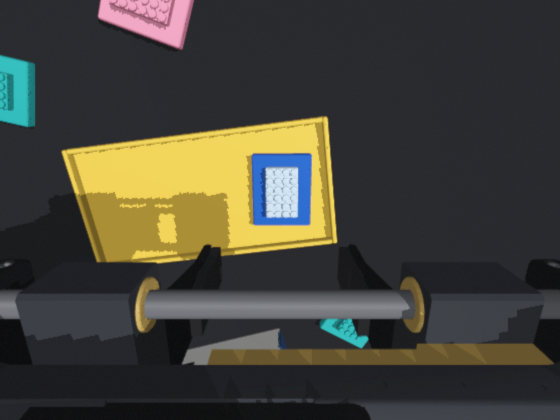

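```bash
python3 -m crank '[{"linear":[0.001,0.0015,0.03],"delta_rot":[0,0,0],"gripper":60},{"linear":[0,0,0.045],"delta_rot":[0,0,0],"gripper":60},{"linear":[0,0,0.045],"delta_rot":[0,0,0],"gripper":60},{"linear":[0,0,0.03],"delta_rot":[0,0,0],"gripper":60},{"linear":[0,0,0.014],"delta_rot":[0,0,0],"gripper":60},{"linear":[0,0,0.005],"delta_rot":[0,0,0],"gripper":60},{"linear":[0,0,0],"delta_rot":[0,0,0],"gripper":60},{"linear":[0,0,0],"delta_rot":[0,0,0],"gripper":60}]';python3 plan.py 0.3683 -0.3397 0.019 -103.4
```

```text
time_s: 35.95
tcp_pos: [0.369, -0.3393, 0.0237]
ee_rot: [[-0.232, -0.973, 0.002], [-0.973, 0.232, -0.001], [0.001, -0.002, -1.0]]
wrist_force: [-0.6, -0.0, -0.6]
gripper_width: 0.603
pos [ 0.369  -0.3393  0.0237] yaw -103.40 w 0.603 t 36.0 F [-0.574  -0.0046 -0.6039] tilt [ 0.0022 -0.0012 -1.    ]
shift [0.0006 0.0006 0.0047] rows>=0.1
turn rotvec [-0.0024 -0.0006 -0.0001] dyaw 0.00
```

```bash
python3 -m crank '[{"linear":[0,0,0.0035],"delta_rot":[0,0,0],"gripper":60},{"linear":[0,0,0],"delta_rot":[0,0,0],"gripper":60},{"linear":[0,0,0],"delta_rot":[0,0,0],"gripper":0},{"linear":[0,0,0],"delta_rot":[0,0,0],"gripper":0},{"linear":[0,0,0],"delta_rot":[0,0,0],"gripper":0},{"linear":[0,0,0],"delta_rot":[0,0,0],"gripper":0}]';python3 plan.py 0.552 0.116 0.24 -178.12
```

```text
time_s: 36.7
tcp_pos: [0.3681, -0.3388, 0.0191]
ee_rot: [[-0.232, -0.973, -0.0], [-0.973, 0.232, 0.0], [-0.0, 0.0, -1.0]]
wrist_force: [0.3, 0.1, 0.9]
gripper_width: 0.388
pos [ 0.3681 -0.3388  0.0191] yaw -103.41 w 0.388 t 36.7 F [0.308  0.1276 0.9098] tilt [-0.0002  0.0001 -1.    ]
shift [-0.4851 -0.0733 -0.221 ] rows>=8.6
turn rotvec [ 0.0002 -0.0001  1.304 ] dyaw -74.71
```

```bash
python3 -m crank '[{"linear":[0,0,-0.01],"delta_rot":[0,0,0],"gripper":0},{"linear":[0,0,-0.03],"delta_rot":[0,0,0],"gripper":0},{"linear":[0,0,-0.05],"delta_rot":[0,0,0],"gripper":0},{"linear":[0,0,-0.05],"delta_rot":[0,0,0],"gripper":0},{"linear":[0,0,-0.05],"delta_rot":[0,0,0],"gripper":0},{"linear":[0,0,-0.03],"delta_rot":[0,0,0],"gripper":0},{"linear":[-0.025,-0.005,0],"delta_rot":[0,0,0],"gripper":0},{"linear":[-0.05,-0.008,0],"delta_rot":[0,0,0],"gripper":0},{"linear":[-0.05,-0.008,0],"delta_rot":[0,0,0],"gripper":0},{"linear":[-0.05,-0.008,0],"delta_rot":[0,0,0],"gripper":0}]'
python3 -m crank '[{"linear":[-0.05,-0.008,0],"delta_rot":[0,0,0],"gripper":0},{"linear":[-0.05,-0.008,0],"delta_rot":[0,0,0],"gripper":0},{"linear":[-0.05,-0.008,0],"delta_rot":[0,0,0],"gripper":0},{"linear":[-0.05,-0.008,0],"delta_rot":[0,0,0],"gripper":0},{"linear":[-0.05,-0.007,0],"delta_rot":[0,0,0],"gripper":0},{"linear":[-0.05,-0.005,0],"delta_rot":[0,0,0],"gripper":0},{"linear":[-0.01,0,0],"delta_rot":[0,0,0.045],"gripper":0},{"linear":[0,0,0],"delta_rot":[0,0,0.18],"gripper":0},{"linear":[0,0,0],"delta_rot":[0,0,0.18],"gripper":0},{"linear":[0,0,0],"delta_rot":[0,0,0.18],"gripper":0}]'
python3 -m crank '[{"linear":[0,0,0],"delta_rot":[0,0,0.18],"gripper":0},{"linear":[0,0,0],"delta_rot":[0,0,0.18],"gripper":0},{"linear":[0,0,0],"delta_rot":[0,0,0.18],"gripper":0},{"linear":[0,0,0],"delta_rot":[0,0,0.18],"gripper":0},{"linear":[0,0,0],"delta_rot":[0,0,0],"gripper":0},{"linear":[0,0,0],"delta_rot":[0,0,0],"gripper":0}]'
python3 plan.py 0.552 0.116 0.131 -178.12
```

```text
time_s: 37.95
tcp_pos: [0.4371, -0.1739, 0.2397]
ee_rot: [[-0.232, -0.973, 0.001], [-0.973, 0.232, 0.0], [-0.0, -0.001, -1.0]]
wrist_force: [0.3, -0.3, -0.5]
gripper_width: 0.387
time_s: 39.2
tcp_pos: [0.5513, 0.116, 0.2394]
ee_rot: [[-0.734, -0.679, -0.0], [-0.679, 0.734, 0.0], [0.0, 0.0, -1.0]]
wrist_force: [0.2, -0.3, -0.3]
gripper_width: 0.389
time_s: 39.95
tcp_pos: [0.5516, 0.116, 0.2393]
ee_rot: [[-0.999, -0.034, 0.0], [-0.034, 0.999, 0.0], [-0.0, 0.0, -1.0]]
wrist_force: [0.3, -0.7, -0.6]
gripper_width: 0.382
pos [0.5516 0.116  0.2393] yaw -178.03 w 0.382 t 40.0 F [ 0.259  -0.6874 -0.6113] tilt [ 0.0002  0.0002 -1.    ]
shift [-0.0004 -0.      0.1083] rows>=1.7
turn rotvec [0.0002 0.0002 0.0016] dyaw -0.09
```

```bash
python3 -m crank '[{"linear":[0,0,0.02],"delta_rot":[0,0,0],"gripper":0},{"linear":[0,0,0.03],"delta_rot":[0,0,0],"gripper":0},{"linear":[0,0,0.03],"delta_rot":[0,0,0],"gripper":0},{"linear":[0,0,0.02],"delta_rot":[0,0,0],"gripper":0},{"linear":[0,0,0.008],"delta_rot":[0,0,0],"gripper":0},{"linear":[0,0,0],"delta_rot":[0,0,0],"gripper":0},{"linear":[0,0,0],"delta_rot":[0,0,0],"gripper":0},{"linear":[0,0,0],"delta_rot":[0,0,0],"gripper":0}]'
python3 align.py w13.png
```

```text
time_s: 40.95
tcp_pos: [0.5522, 0.1162, 0.132]
ee_rot: [[-0.999, -0.032, 0.002], [-0.032, 0.999, 0.001], [-0.002, 0.001, -1.0]]
wrist_force: [0.3, -0.4, -0.4]
gripper_width: 0.384
row 192.5 cols 223 336
plate front [[0.5128 0.0845 0.1303]
 [0.5109 0.1448 0.1303]] mid [0.5118 0.1147 0.1303]
tcp [0.5521 0.1162 0.1319] [-0.0694 -0.4509 -0.6798]
```

View pics/w13.png

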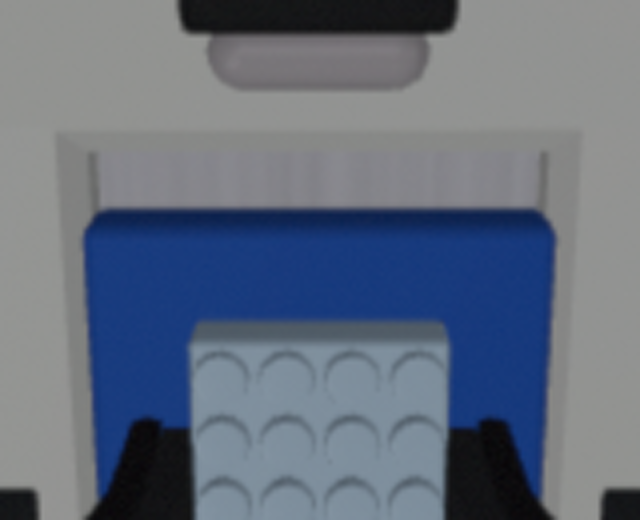

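```bash
python3 -m crank '[{"linear":[0,0,0.005],"delta_rot":[0,0,0],"gripper":0},{"linear":[0,0,0.004],"delta_rot":[0,0,0],"gripper":0},{"linear":[0,0,0.004],"delta_rot":[0,0,0],"gripper":0},{"linear":[0,0,0.003],"delta_rot":[0,0,0],"gripper":0},{"linear":[0,0,0],"delta_rot":[0,0,0],"gripper":0},{"linear":[0,0,0],"delta_rot":[0,0,0],"gripper":0}]'; python3 plan.py - - 0.1116 -178.12
```

```text
time_s: 41.75
tcp_pos: [0.5518, 0.1161, 0.1151]
ee_rot: [[-0.999, -0.032, 0.0], [-0.032, 0.999, 0.0], [-0.0, 0.0, -1.0]]
wrist_force: [-0.1, 0.9, -0.1]
gripper_width: 0.385
pos [0.5518 0.1161 0.1151] yaw -178.17 w 0.385 t 41.8 F [-0.071   0.862  -0.0963] tilt [ 0.0002  0.     -1.    ]
shift [ 0.     -0.      0.0035] rows>=0.1
turn rotvec [ 0.      0.0002 -0.0009] dyaw 0.05
```

```bash
python3 -m crank '[{"linear":[0,0,0.0025],"delta_rot":[0,0,0],"gripper":0},{"linear":[0,0,0.001],"delta_rot":[0,0,0],"gripper":0},{"linear":[0,0,0],"delta_rot":[0,0,0],"gripper":0},{"linear":[0,0,0],"delta_rot":[0,0,0],"gripper":70},{"linear":[0,0,0],"delta_rot":[0,0,0],"gripper":70},{"linear":[0,0,0],"delta_rot":[0,0,0],"gripper":70}]'; python3 plan.py - - 0.1116 -178.12
python3 -m crank '[{"linear":[0,0,-0.02],"delta_rot":[0,0,0],"gripper":70},{"linear":[0,0,-0.04],"delta_rot":[0,0,0],"gripper":70},{"linear":[0,0,-0.05],"delta_rot":[0,0,0],"gripper":70},{"linear":[0,0,-0.05],"delta_rot":[0,0,0],"gripper":0},{"linear":[0,0,-0.05],"delta_rot":[0,0,0],"gripper":0},{"linear":[0,0,-0.04],"delta_rot":[0,0,0],"gripper":0},{"linear":[0,0,0],"delta_rot":[0,0,0],"gripper":0},{"linear":[0,0,0],"delta_rot":[0,0,0],"gripper":0}]'
python3 - <<'E'
from h import *
c=capture("wrist"); save(c,"w14.png",(0,0,560,400),1.42)
np.save("w14.npy",c,allow_pickle=True)
c=capture("scene"); save(c,"s14.png",(230,140,430,300),4); np.save("s14.npy",c,allow_pickle=True)
E
python3 plan.py
```

```text
time_s: 42.5
tcp_pos: [0.5517, 0.116, 0.1113]
ee_rot: [[-0.999, -0.032, -0.0], [-0.032, 0.999, -0.0], [0.0, -0.0, -1.0]]
wrist_force: [-0.0, 0.3, -1.4]
gripper_width: 0.636
pos [0.5517 0.116  0.1113] yaw -178.18 w 0.636 t 42.5 F [-0.0355  0.3103 -1.4238] tilt [-0.0001 -0.0001 -1.    ]
shift [ 0.     -0.     -0.0003] rows>=0.0
turn rotvec [-0.0001 -0.0001 -0.0011] dyaw 0.06
time_s: 43.5
tcp_pos: [0.5512, 0.116, 0.3605]
ee_rot: [[-0.999, -0.032, -0.002], [-0.032, 0.999, -0.0], [0.002, 0.0, -1.0]]
wrist_force: [0.6, 0.7, -0.7]
gripper_width: 0.218
pos [0.5511 0.1159 0.3598] yaw -178.18 w 0.123 t 43.6 F [ 0.5106 -0.4993 -0.3445] tilt [-0.0031 -0.0012 -1.    ]
shift [0. 0. 0.] rows>=0.0
```

View pics/w14.png

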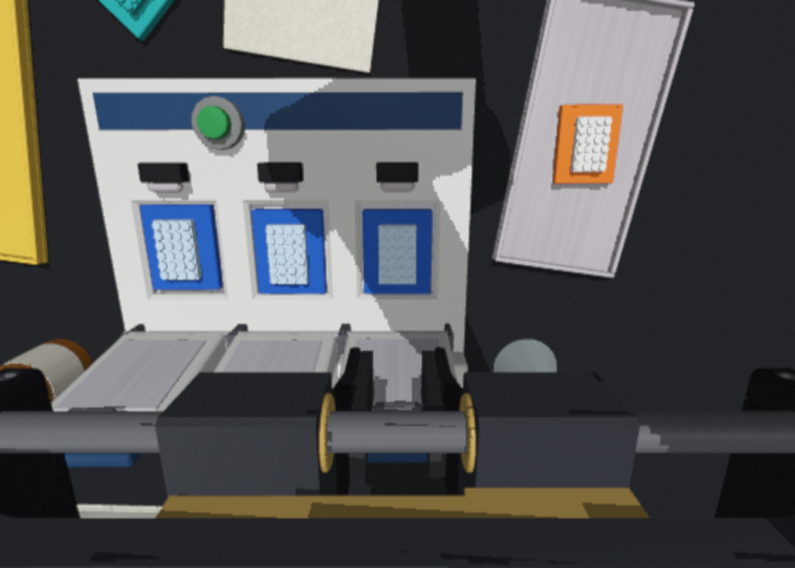

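View pics/s14.png

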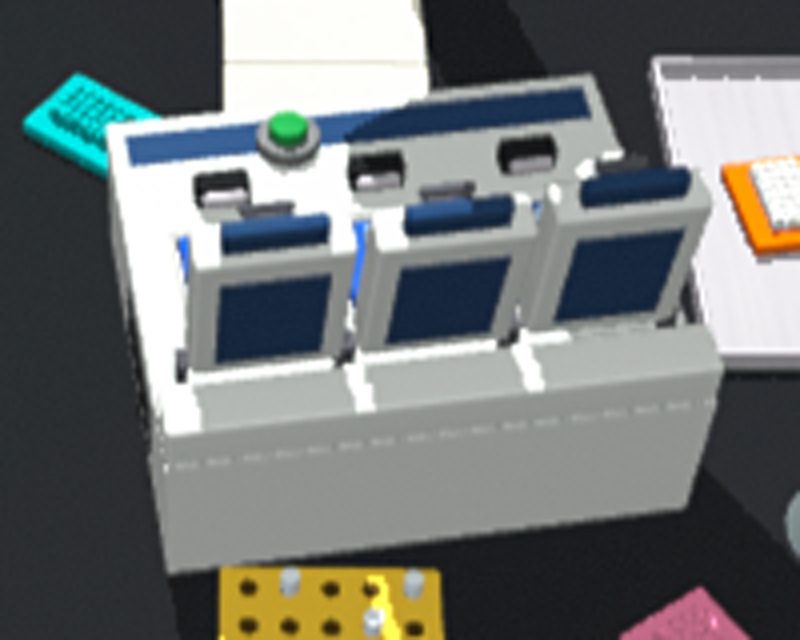

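```bash
python3 - <<'E'
from h import *
c=np.load("s14.npy",allow_pickle=True).item()
a=np.radians(1.88); X=np.array([np.cos(a),np.sin(a),0]); Y=np.array([-np.sin(a),np.cos(a),0])
for nm,b in (("right",(0.557,-0.0834,.11)),("mid",(0.5543,0.0166,.11)),("left",(0.551,0.1164,.11))):
    h=np.array(b)+0.075*X+[0,0,.024]
    for th in (1.5,1.6,1.7,1.8,1.9):
        f=lambda s,n,y: h+X*(-s*np.cos(th)+n*np.sin(th))+[0,0,s*np.sin(th)+n*np.cos(th)]+Y*y
        P=np.array([f(146,12,-30e0/1) if 0 else f(.146,.012,-.03),f(.146,.012,.03),f(.128,.018,-.045),f(.128,.018,.045)])
        uv=(proj(c,P)-[230,140])*4+1.5
        print(nm,th,uv.round(0).tolist(),P[:2].mean(0))
E
```

```text
right 1.5 [[211.0, 186.0], [321.0, 174.0], [185.0, 221.0], [349.0, 203.0]] [ 0.6336 -0.0809  0.2805]
right 1.6 [[215.0, 207.0], [326.0, 195.0], [189.0, 240.0], [353.0, 222.0]] [ 0.6482 -0.0804  0.2796]
right 1.7 [[219.0, 230.0], [330.0, 218.0], [192.0, 261.0], [357.0, 243.0]] [ 0.6627 -0.0799  0.2772]
right 1.8 [[223.0, 255.0], [335.0, 242.0], [195.0, 284.0], [361.0, 265.0]] [ 0.6768 -0.0795  0.2735]
right 1.9 [[227.0, 281.0], [339.0, 268.0], [199.0, 307.0], [365.0, 288.0]] [ 0.6905 -0.079   0.2683]
mid 1.5 [[393.0, 167.0], [501.0, 156.0], [367.0, 202.0], [528.0, 184.0]] [0.6309 0.0191 0.2805]
mid 1.6 [[399.0, 188.0], [508.0, 176.0], [371.0, 221.0], [533.0, 203.0]] [0.6455 0.0196 0.2796]
mid 1.7 [[404.0, 211.0], [514.0, 199.0], [376.0, 242.0], [538.0, 224.0]] [0.66   0.0201 0.2772]
mid 1.8 [[409.0, 235.0], [519.0, 223.0], [380.0, 264.0], [543.0, 246.0]] [0.6741 0.0205 0.2735]
mid 1.9 [[414.0, 261.0], [524.0, 248.0], [384.0, 287.0], [547.0, 268.0]] [0.6878 0.021  0.2683]
left 1.5 [[573.0, 148.0], [679.0, 137.0], [545.0, 182.0], [703.0, 165.0]] [0.6276 0.1189 0.2805]
left 1.6 [[579.0, 168.0], [686.0, 157.0], [551.0, 201.0], [710.0, 184.0]] [0.6422 0.1194 0.2796]
left 1.7 [[586.0, 191.0], [693.0, 179.0], [556.0, 222.0], [716.0, 204.0]] [0.6567 0.1199 0.2772]
left 1.8 [[592.0, 215.0], [700.0, 203.0], [561.0, 244.0], [721.0, 226.0]] [0.6708 0.1203 0.2735]
left 1.9 [[597.0, 240.0], [705.0, 228.0], [565.0, 266.0], [726.0, 248.0]] [0.6845 0.1208 0.2683]
```

```bash
python3 -m crank '[{"linear":[-0.02,0,0],"delta_rot":[0,0,0],"gripper":0},{"linear":[-0.04,0,0],"delta_rot":[0,0,0],"gripper":0},{"linear":[-0.04,0,0],"delta_rot":[0,0,0],"gripper":0},{"linear":[-0.03,0,0],"delta_rot":[0,0,0],"gripper":0},{"linear":[-0.01,0,0],"delta_rot":[0,0,0],"gripper":0},{"linear":[0,0,0.03],"delta_rot":[0,0,0],"gripper":0},{"linear":[0,0,0.04],"delta_rot":[0,0,0],"gripper":0},{"linear":[0,0,0.03],"delta_rot":[0,0,0],"gripper":0},{"linear":[0,0,0.012],"delta_rot":[0,0,0],"gripper":0},{"linear":[0,0,0],"delta_rot":[0,0,0],"gripper":0}]'
python3 - <<'E'
from h import *
c=capture("scene"); save(c,"s15.png",(230,90,430,250),4)
E
python3 plan.py 0.691 0.12 0.245 -178.12
```

```text
time_s: 44.85
tcp_pos: [0.6913, 0.1204, 0.2492]
ee_rot: [[-0.999, -0.032, -0.001], [-0.032, 0.999, -0.001], [0.001, -0.001, -1.0]]
wrist_force: [-0.4, -1.3, 0.6]
gripper_width: 0.01
pos [0.6919 0.1205 0.2506] yaw -178.16 w 0.001 t 44.9 F [-0.6353 -0.5304  0.8525] tilt [ 0.0013 -0.0002 -1.    ]
shift [ 0.0009 -0.0005  0.0056] rows>=0.1
turn rotvec [-0.0002  0.0013 -0.0007] dyaw 0.04
```

View pics/s15.png

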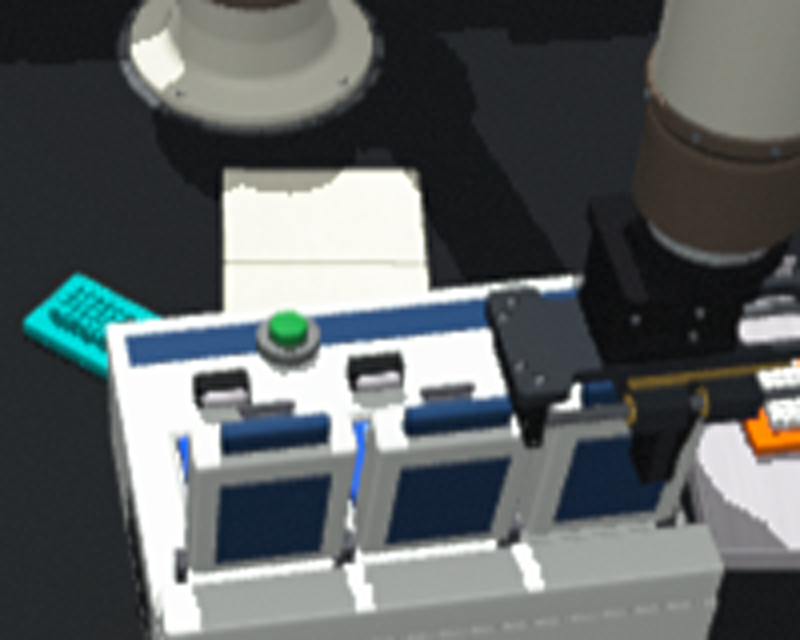

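```bash
python3 -m crank '[{"linear":[0.015,0,0.003],"delta_rot":[0,0,0],"gripper":0},{"linear":[0.015,0,0.002],"delta_rot":[0,0,0],"gripper":0},{"linear":[0.008,0,0.002],"delta_rot":[0,0,0],"gripper":0},{"linear":[0.015,0,0],"delta_rot":[0,0,0],"gripper":0},{"linear":[0.014,0,0],"delta_rot":[0,0,0],"gripper":0},{"linear":[0.0145,0,0.002],"delta_rot":[0,0,0],"gripper":0},{"linear":[0.014,0,0.0036],"delta_rot":[0,0,0],"gripper":0}]'
python3 - <<'E'
from h import *
c=capture("scene"); save(c,"s16.png",(230,90,430,250),4)
E
python3 plan.py 0.596 0.12 0.238 -178.12
```

```text
time_s: 45.78
tcp_pos: [0.5963, 0.1176, 0.2377]
ee_rot: [[-0.999, -0.032, 0.002], [-0.032, 0.999, 0.001], [-0.002, 0.001, -1.0]]
wrist_force: [2.3, 0.6, -0.7]
gripper_width: 0.005
pos [0.5943 0.1174 0.2372] yaw -178.17 w 0.000 t 45.8 F [-0.6272  0.4119 -1.0545] tilt [-0.0002  0.0007 -1.    ]
shift [-0.0018  0.0025 -0.0008] rows>=0.1
turn rotvec [ 0.0007 -0.0002 -0.0009] dyaw 0.05
```

View pics/s16.png

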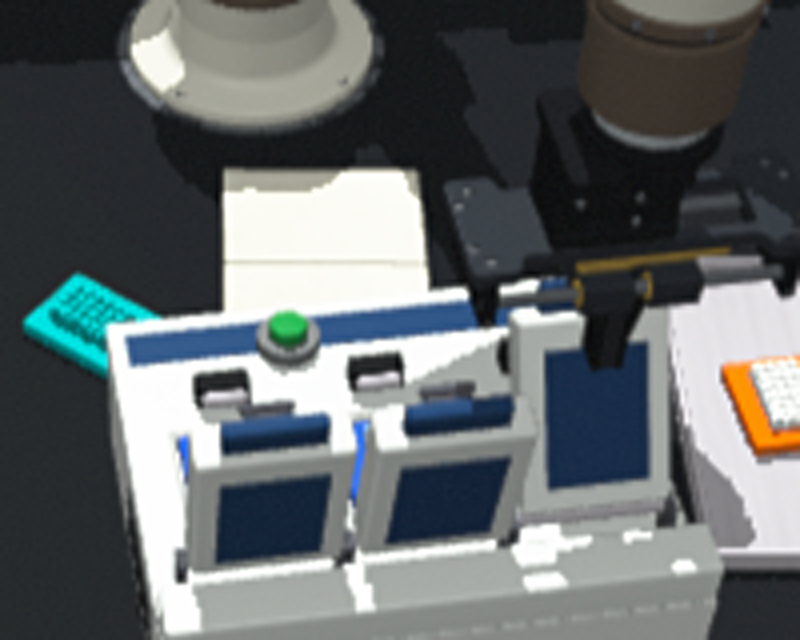

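```bash
python3 -m crank '[{"linear":[0.013,0,0.006],"delta_rot":[0,0,0],"gripper":0},{"linear":[0.0125,0,0.0075],"delta_rot":[0,0,0],"gripper":0},{"linear":[0.011,0,0.009],"delta_rot":[0,0,0],"gripper":0},{"linear":[0.010,0,0.011],"delta_rot":[0,0,0],"gripper":0},{"linear":[0.008,0,0.012],"delta_rot":[0,0,0],"gripper":0},{"linear":[0.0075,0,0.0125],"delta_rot":[0,0,0],"gripper":0},{"linear":[0.003,0,0.006],"delta_rot":[0,0,0],"gripper":0},{"linear":[0.002,0,0.005],"delta_rot":[0,0,0],"gripper":0},{"linear":[0,0,0],"delta_rot":[0,0,0],"gripper":0}]'
python3 - <<'E'
from h import *
c=capture("scene"); save(c,"s17.png",(230,90,430,250),4)
E
python3 plan.py 0.529 0.12 0.167 -178.12
```

```text
time_s: 46.95
tcp_pos: [0.5291, 0.1154, 0.1676]
ee_rot: [[-0.999, -0.032, -0.001], [-0.032, 0.999, -0.0], [0.001, -0.0, -1.0]]
wrist_force: [2.1, 0.4, 2.0]
gripper_width: 0.002
pos [0.5292 0.1154 0.1678] yaw -178.18 w 0.005 t 47.0 F [1.6681 0.3003 1.1184] tilt [-0.0005 -0.0001 -1.    ]
shift [0.     0.0046 0.0008] rows>=0.1
turn rotvec [-0.0001 -0.0005 -0.001 ] dyaw 0.06
```

View pics/s17.png

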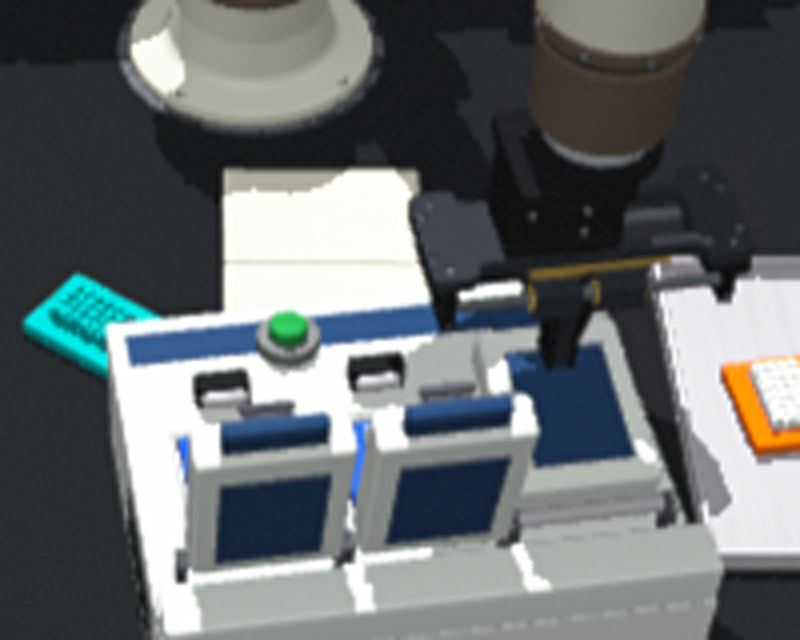

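Good; now press down through the catch in small steps.

```bash
python3 -m crank '[{"linear":[0.001,0,0.005],"delta_rot":[0,0,0],"gripper":0},{"linear":[0.001,0,0.004],"delta_rot":[0,0,0],"gripper":0},{"linear":[0,0,0.003],"delta_rot":[0,0,0],"gripper":0},{"linear":[0,0,0.002],"delta_rot":[0,0,0],"gripper":0}]'; python3 plan.py - - 0.152
python3 -m crank '[{"linear":[0,0,0.002],"delta_rot":[0,0,0],"gripper":0},{"linear":[0,0,0],"delta_rot":[0,0,0],"gripper":0}]'; python3 plan.py - - 0.152
```

```text
time_s: 47.5
tcp_pos: [0.5266, 0.1152, 0.1566]
ee_rot: [[-0.999, -0.033, 0.0], [-0.033, 0.999, -0.0], [-0.0, -0.0, -1.0]]
wrist_force: [-6.4, 0.8, 12.6]
gripper_width: 0.007
pos [0.5266 0.1152 0.1566] yaw -178.13 w 0.007 t 47.5 F [-6.3791  0.7526 12.571 ] tilt [ 0.0001 -0.0002 -1.    ]
shift [0.     0.     0.0046] rows>=0.1
time_s: 47.75
tcp_pos: [0.5257, 0.1152, 0.1522]
ee_rot: [[-0.999, -0.032, -0.003], [-0.032, 0.999, -0.0], [0.003, -0.0, -1.0]]
wrist_force: [-4.6, 2.3, 7.4]
gripper_width: 0.006
pos [0.5257 0.1152 0.1522] yaw -178.18 w 0.006 t 47.8 F [-4.5767  2.3404  7.4488] tilt [-0.0026 -0.0003 -1.    ]
shift [-0.      0.      0.0002] rows>=0.0
```

```bash
python3 -m crank '[{"linear":[0,0,0.002],"delta_rot":[0,0,0],"gripper":0},{"linear":[0,0,0],"delta_rot":[0,0,0],"gripper":0}]'; python3 plan.py - - 0.152
python3 -m crank '[{"linear":[0,0,-0.02],"delta_rot":[0,0,0],"gripper":0},{"linear":[0,0,-0.05],"delta_rot":[0,0,0],"gripper":0},{"linear":[0,0,-0.05],"delta_rot":[0,0,0],"gripper":0},{"linear":[0,0,-0.05],"delta_rot":[0,0,0],"gripper":0},{"linear":[0,0,-0.03],"delta_rot":[0,0,0],"gripper":0},{"linear":[0,0,0],"delta_rot":[0,0,0],"gripper":0}]'
python3 - <<'E'
from h import *
c=capture("scene"); save(c,"s18.png",(230,90,430,250),4)
c=capture("wrist"); save(c,"w18.png",(0,0,560,290),1.42)
E
python3 plan.py 0.694 0.02 0.36
```

```text
time_s: 48.0
tcp_pos: [0.5258, 0.1152, 0.1521]
ee_rot: [[-0.999, -0.032, -0.002], [-0.032, 0.999, -0.001], [0.002, -0.001, -1.0]]
wrist_force: [-7.8, 2.4, 16.6]
gripper_width: 0.007
pos [0.5258 0.1152 0.1521] yaw -178.14 w 0.007 t 48.0 F [-7.8324  2.4075 16.6181] tilt [-0.0019 -0.0006 -1.    ]
shift [-0.      0.      0.0001] rows>=0.0
time_s: 48.75
tcp_pos: [0.5275, 0.1155, 0.3516]
ee_rot: [[-0.999, -0.032, 0.003], [-0.032, 0.999, 0.002], [-0.003, 0.002, -1.0]]
wrist_force: [0.7, -0.9, 0.1]
gripper_width: 0.001
pos [0.5263 0.1152 0.3484] yaw -178.19 w 0.009 t 48.9 F [-0.0293  0.2568 -0.6394] tilt [-0.003  -0.0002 -1.    ]
shift [-0.1645 -0.1005 -0.0121] rows>=3.1
```

View pics/s18.png

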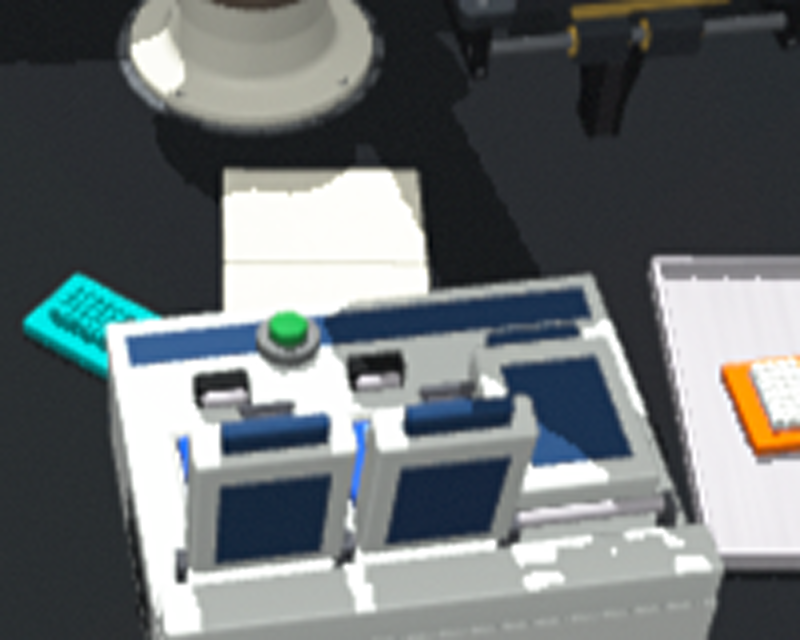

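View pics/w18.png

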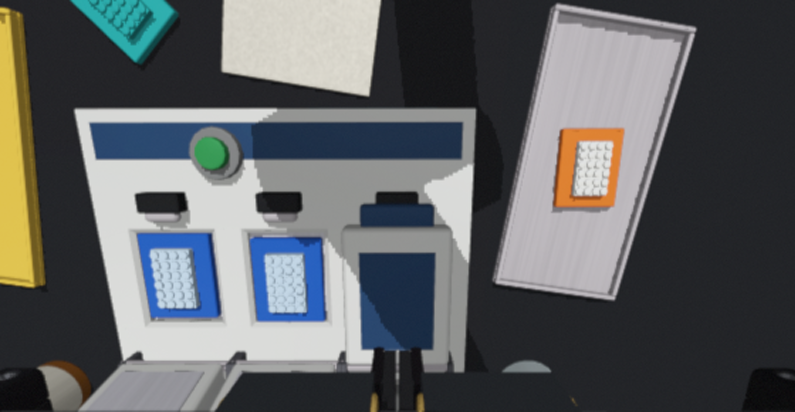

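```bash
python3 -m crank '[{"linear":[-0.02,-0.015,-0.01],"delta_rot":[0,0,0],"gripper":0},{"linear":[-0.04,-0.028,0],"delta_rot":[0,0,0],"gripper":0},{"linear":[-0.045,-0.028,0],"delta_rot":[0,0,0],"gripper":0},{"linear":[-0.04,-0.0285,0],"delta_rot":[0,0,0],"gripper":0},{"linear":[-0.0205,0,0],"delta_rot":[0,0,0],"gripper":0},{"linear":[0,0,0.03],"delta_rot":[0,0,0],"gripper":0},{"linear":[0,0,0.04],"delta_rot":[0,0,0],"gripper":0},{"linear":[0,0,0.03],"delta_rot":[0,0,0],"gripper":0},{"linear":[0,0,0.01],"delta_rot":[0,0,0],"gripper":0},{"linear":[0,0,0],"delta_rot":[0,0,0],"gripper":0}]'
python3 plan.py 0.695 0.021 0.25 -178.12
```

```text
time_s: 50.1
tcp_pos: [0.6955, 0.0209, 0.2487]
ee_rot: [[-0.999, -0.032, -0.003], [-0.032, 0.999, -0.001], [0.003, -0.001, -1.0]]
wrist_force: [0.6, 0.1, 0.4]
gripper_width: 0.006
pos [0.6955 0.0209 0.2487] yaw -178.17 w 0.006 t 50.1 F [0.6226 0.1101 0.3735] tilt [-0.0025 -0.0008 -1.    ]
shift [ 0.0005  0.0001 -0.0013] rows>=0.0
turn rotvec [-0.0007 -0.0025 -0.0009] dyaw 0.05
```

```bash
python3 -m crank '[{"linear":[0.015,0,0.003],"delta_rot":[0,0,0],"gripper":0},{"linear":[0.015,0,0.002],"delta_rot":[0,0,0],"gripper":0},{"linear":[0.008,0,0.002],"delta_rot":[0,0,0],"gripper":0},{"linear":[0.015,0,0],"delta_rot":[0,0,0],"gripper":0},{"linear":[0.014,0,0],"delta_rot":[0,0,0],"gripper":0},{"linear":[0.0145,0,0.002],"delta_rot":[0,0,0],"gripper":0},{"linear":[0.014,0,0.0036],"delta_rot":[0,0,0],"gripper":0},{"linear":[0.013,0,0.006],"delta_rot":[0,0,0],"gripper":0},{"linear":[0.0125,0,0.0075],"delta_rot":[0,0,0],"gripper":0}]'
python3 -m crank '[{"linear":[0.011,0,0.009],"delta_rot":[0,0,0],"gripper":0},{"linear":[0.010,0,0.011],"delta_rot":[0,0,0],"gripper":0},{"linear":[0.008,0,0.012],"delta_rot":[0,0,0],"gripper":0},{"linear":[0.0075,0,0.0125],"delta_rot":[0,0,0],"gripper":0},{"linear":[0.003,0,0.006],"delta_rot":[0,0,0],"gripper":0},{"linear":[0.002,0,0.005],"delta_rot":[0,0,0],"gripper":0},{"linear":[0,0,0],"delta_rot":[0,0,0],"gripper":0}]'
python3 plan.py 0.532 0.016 0.167 -178.12
```

```text
time_s: 51.22
tcp_pos: [0.5753, 0.0173, 0.2247]
ee_rot: [[-0.999, -0.032, 0.003], [-0.032, 0.999, 0.0], [-0.003, 0.0, -1.0]]
wrist_force: [2.7, -0.5, 0.1]
gripper_width: 0.004
time_s: 52.1
tcp_pos: [0.5334, 0.0159, 0.168]
ee_rot: [[-0.999, -0.032, -0.0], [-0.032, 0.999, -0.0], [0.0, -0.0, -1.0]]
wrist_force: [1.0, 0.5, 2.2]
gripper_width: 0.007
pos [0.5334 0.0159 0.168 ] yaw -178.18 w 0.007 t 52.1 F [0.9853 0.4576 2.1784] tilt [-0.0004 -0.0001 -1.    ]
shift [0.0014 0.0001 0.001 ] rows>=0.0
turn rotvec [-0.0001 -0.0004 -0.0011] dyaw 0.06
```

```bash
python3 -m crank '[{"linear":[0.001,0,0.005],"delta_rot":[0,0,0],"gripper":0},{"linear":[0.001,0,0.004],"delta_rot":[0,0,0],"gripper":0},{"linear":[0,0,0.003],"delta_rot":[0,0,0],"gripper":0},{"linear":[0,0,0.002],"delta_rot":[0,0,0],"gripper":0},{"linear":[0,0,0.002],"delta_rot":[0,0,0],"gripper":0},{"linear":[0,0,0],"delta_rot":[0,0,0],"gripper":0}]'; python3 plan.py - - 0.152
python3 -m crank '[{"linear":[0,0,0.002],"delta_rot":[0,0,0],"gripper":0},{"linear":[0,0,0],"delta_rot":[0,0,0],"gripper":0}]'; python3 plan.py - - 0.152
```

```text
time_s: 52.85
tcp_pos: [0.5298, 0.0158, 0.1523]
ee_rot: [[-0.999, -0.032, -0.003], [-0.032, 1.0, -0.0], [0.003, -0.0, -1.0]]
wrist_force: [-3.5, 2.4, 7.0]
gripper_width: 0.0
pos [0.5298 0.0158 0.1523] yaw -178.19 w 0.000 t 52.9 F [-3.4926  2.4029  6.9659] tilt [-0.0031 -0.0002 -1.    ]
shift [-0.      0.      0.0003] rows>=0.0
time_s: 53.1
tcp_pos: [0.5298, 0.0158, 0.1521]
ee_rot: [[-0.999, -0.032, -0.003], [-0.032, 0.999, -0.001], [0.003, -0.001, -1.0]]
wrist_force: [-7.5, 3.2, 15.9]
gripper_width: 0.005
pos [0.5298 0.0158 0.1521] yaw -178.15 w 0.005 t 53.1 F [-7.4963  3.1915 15.9435] tilt [-0.0028 -0.0007 -1.    ]
shift [-0.      0.      0.0001] rows>=0.0
```

```bash
python3 -m crank '[{"linear":[0,0,-0.02],"delta_rot":[0,0,0],"gripper":0},{"linear":[0,0,-0.05],"delta_rot":[0,0,0],"gripper":0},{"linear":[0,0,-0.05],"delta_rot":[0,0,0],"gripper":0},{"linear":[0,0,-0.05],"delta_rot":[0,0,0],"gripper":0},{"linear":[0,0,-0.03],"delta_rot":[0,0,0],"gripper":0},{"linear":[-0.02,-0.015,-0.01],"delta_rot":[0,0,0],"gripper":0},{"linear":[-0.04,-0.028,0],"delta_rot":[0,0,0],"gripper":0},{"linear":[-0.045,-0.028,0],"delta_rot":[0,0,0],"gripper":0},{"linear":[-0.04,-0.0285,0],"delta_rot":[0,0,0],"gripper":0},{"linear":[-0.0205,0,0],"delta_rot":[0,0,0],"gripper":0}]'
python3 -m crank '[{"linear":[0,0,0.03],"delta_rot":[0,0,0],"gripper":0},{"linear":[0,0,0.04],"delta_rot":[0,0,0],"gripper":0},{"linear":[0,0,0.03],"delta_rot":[0,0,0],"gripper":0},{"linear":[0,0,0.01],"delta_rot":[0,0,0],"gripper":0},{"linear":[0,0,0],"delta_rot":[0,0,0],"gripper":0}]'
python3 - <<'E'
from h import *
c=capture("scene"); save(c,"s19.png",(230,90,430,250),4)
E
python3 plan.py 0.6975 -0.0785 0.25 -178.12
```

```text
time_s: 54.35
tcp_pos: [0.7011, -0.0805, 0.3568]
ee_rot: [[-1.0, -0.029, -0.005], [-0.029, 1.0, 0.0], [0.005, 0.0, -1.0]]
wrist_force: [0.3, -0.5, -0.8]
gripper_width: 0.004
time_s: 54.98
tcp_pos: [0.6998, -0.0785, 0.2496]
ee_rot: [[-0.999, -0.032, -0.002], [-0.032, 0.999, -0.0], [0.002, -0.0, -1.0]]
wrist_force: [0.3, -0.3, -0.2]
gripper_width: 0.006
pos [ 0.7004 -0.0785  0.251 ] yaw -178.17 w 0.011 t 55.0 F [ 0.2741 -0.5962  0.3154] tilt [ 0.0009 -0.0004 -1.    ]
shift [0.0029 0.0001 0.001 ] rows>=0.0
turn rotvec [-0.0005  0.0009 -0.001 ] dyaw 0.05
```

View pics/s19.png

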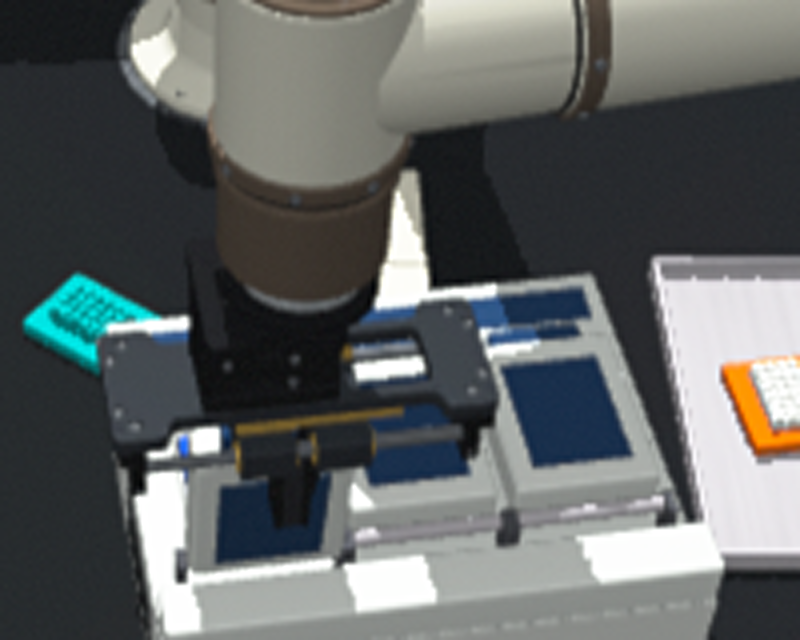

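Mid lid is down; the finger is behind the right lid. Same sweep, 3 mm further at first.

```bash
python3 -m crank '[{"linear":[0.018,0,0.003],"delta_rot":[0,0,0],"gripper":0},{"linear":[0.015,0,0.002],"delta_rot":[0,0,0],"gripper":0},{"linear":[0.008,0,0.002],"delta_rot":[0,0,0],"gripper":0},{"linear":[0.015,0,0],"delta_rot":[0,0,0],"gripper":0},{"linear":[0.014,0,0],"delta_rot":[0,0,0],"gripper":0},{"linear":[0.0145,0,0.002],"delta_rot":[0,0,0],"gripper":0},{"linear":[0.014,0,0.0036],"delta_rot":[0,0,0],"gripper":0},{"linear":[0.013,0,0.006],"delta_rot":[0,0,0],"gripper":0},{"linear":[0.0125,0,0.0075],"delta_rot":[0,0,0],"gripper":0}]'
python3 -m crank '[{"linear":[0.011,0,0.009],"delta_rot":[0,0,0],"gripper":0},{"linear":[0.010,0,0.011],"delta_rot":[0,0,0],"gripper":0},{"linear":[0.008,0,0.012],"delta_rot":[0,0,0],"gripper":0},{"linear":[0.0075,0,0.0125],"delta_rot":[0,0,0],"gripper":0},{"linear":[0.003,0,0.006],"delta_rot":[0,0,0],"gripper":0},{"linear":[0.002,0,0.005],"delta_rot":[0,0,0],"gripper":0},{"linear":[0,0,0],"delta_rot":[0,0,0],"gripper":0}]'
python3 plan.py 0.535 -0.083 0.167 -178.12
```

```text
time_s: 56.15
tcp_pos: [0.5766, -0.0823, 0.2251]
ee_rot: [[-0.999, -0.032, 0.004], [-0.032, 0.999, 0.0], [-0.004, -0.0, -1.0]]
wrist_force: [1.5, 1.1, -0.2]
gripper_width: 0.004
time_s: 57.02
tcp_pos: [0.5344, -0.0836, 0.1684]
ee_rot: [[-0.999, -0.032, -0.001], [-0.032, 0.999, -0.0], [0.001, -0.0, -1.0]]
wrist_force: [0.8, -0.2, 1.5]
gripper_width: 0.006
pos [ 0.5344 -0.0836  0.1684] yaw -178.18 w 0.006 t 57.0 F [ 0.8442 -0.1609  1.452 ] tilt [-0.0008 -0.     -1.    ]
shift [-0.0006  0.0006  0.0014] rows>=0.0
turn rotvec [-0.     -0.0008 -0.001 ] dyaw 0.06
```

```bash
python3 -m crank '[{"linear":[0.001,0,0.005],"delta_rot":[0,0,0],"gripper":0},{"linear":[0.001,0,0.004],"delta_rot":[0,0,0],"gripper":0},{"linear":[0,0,0.003],"delta_rot":[0,0,0],"gripper":0},{"linear":[0,0,0.002],"delta_rot":[0,0,0],"gripper":0},{"linear":[0,0,0.002],"delta_rot":[0,0,0],"gripper":0},{"linear":[0,0,0],"delta_rot":[0,0,0],"gripper":0}]'; python3 plan.py - - 0.152
python3 -m crank '[{"linear":[0,0,0.002],"delta_rot":[0,0,0],"gripper":0},{"linear":[0,0,0],"delta_rot":[0,0,0],"gripper":0}]'; python3 plan.py - - 0.152
```

```text
time_s: 57.78
tcp_pos: [0.5308, -0.0837, 0.1526]
ee_rot: [[-0.999, -0.032, -0.003], [-0.032, 1.0, 0.0], [0.003, 0.0, -1.0]]
wrist_force: [-2.0, 1.0, 4.0]
gripper_width: 0.004
pos [ 0.5308 -0.0837  0.1526] yaw -178.19 w 0.004 t 57.8 F [-2.0174  1.0136  3.9512] tilt [-0.0034  0.0001 -1.    ]
shift [-0.     -0.      0.0006] rows>=0.0
time_s: 58.02
tcp_pos: [0.5309, -0.0838, 0.1522]
ee_rot: [[-0.999, -0.032, -0.003], [-0.032, 0.999, -0.001], [0.003, -0.001, -1.0]]
wrist_force: [-7.0, 3.0, 14.6]
gripper_width: 0.005
pos [ 0.5309 -0.0838  0.1522] yaw -178.15 w 0.005 t 58.0 F [-7.0117  2.9625 14.5659] tilt [-0.0033 -0.0006 -1.    ]
shift [-0.      0.      0.0002] rows>=0.0
```

```bash
python3 -m crank '[{"linear":[0,0,-0.02],"delta_rot":[0,0,0],"gripper":0},{"linear":[0,0,-0.05],"delta_rot":[0,0,0],"gripper":0},{"linear":[0.02,0.01,-0.05],"delta_rot":[0,0,0],"gripper":0},{"linear":[0.04,0.02,-0.04],"delta_rot":[0,0,0],"gripper":0},{"linear":[0.02,0.018,0],"delta_rot":[0,0,0],"gripper":0},{"linear":[0,0,0],"delta_rot":[0,0,0],"gripper":0},{"linear":[0,0,0],"delta_rot":[0,0,0],"gripper":0}]'
python3 - <<'E'
from h import *
c=capture("scene"); save(c,"s20.png",(230,90,430,250),4)
c=capture("wrist"); save(c,"w20.png"); H=hsv(c)
g=(H[...,0]>50)&(H[...,0]<75)&(H[...,1]>120)&(H[...,2]>60)
for A,ce,m in blobs(g,100): print("gr",A,ce,bp(c,ce,0.128))
c=capture("top"); save(c,"t20.png",(80,130,420,320),2)
E
python3 plan.py 0.446 -0.0377 0.2 -178.12
```

```text
time_s: 58.9
tcp_pos: [0.4512, -0.0384, 0.3099]
ee_rot: [[-0.999, -0.032, -0.001], [-0.032, 0.999, -0.0], [0.001, -0.0, -1.0]]
wrist_force: [-0.1, -0.9, -0.6]
gripper_width: 0.008
gr 407 [280.5921 183.769 ] [[ 0.4459 -0.0378  0.128 ]]
pos [ 0.4515 -0.0386  0.3098] yaw -178.22 w 0.006 t 59.0 F [-0.1293  0.1366  0.2177] tilt [-0.002  -0.0006 -1.    ]
shift [0.0052 0.0011 0.1098] rows>=1.8
turn rotvec [-0.0005 -0.002  -0.0018] dyaw 0.10
```

View pics/s20.png

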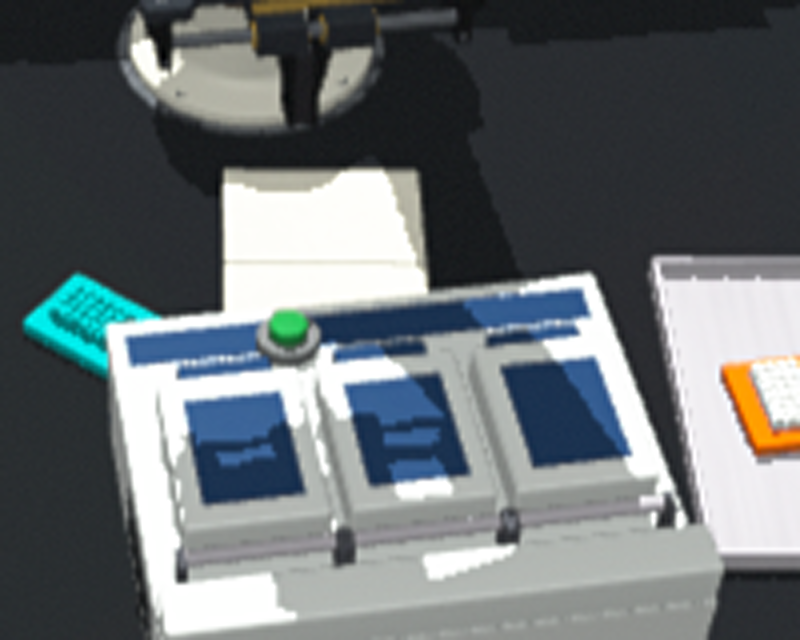

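View pics/w20.png

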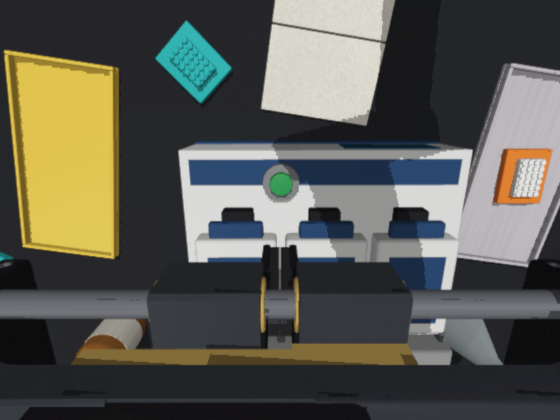

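View pics/t20.png

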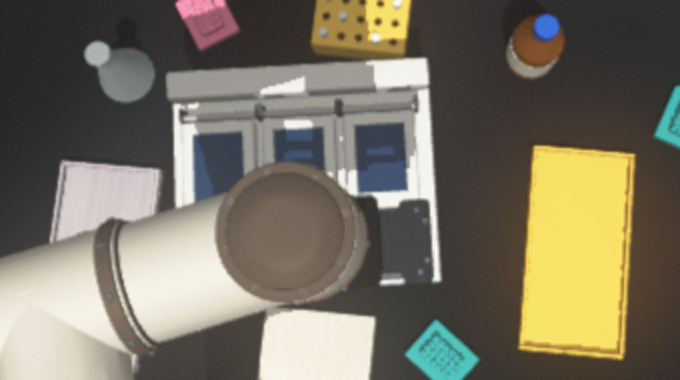

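```bash
python3 -m crank '[{"linear":[0.005,0.001,0.03],"delta_rot":[0,0,0],"gripper":0},{"linear":[0,0,0.05],"delta_rot":[0,0,0],"gripper":0},{"linear":[0,0,0.05],"delta_rot":[0,0,0],"gripper":0},{"linear":[0,0,0.03],"delta_rot":[0,0,0],"gripper":0},{"linear":[0,0,0.01],"delta_rot":[0,0,0],"gripper":0},{"linear":[0,0,0],"delta_rot":[0,0,0],"gripper":0},{"linear":[0,0,0],"delta_rot":[0,0,0],"gripper":0}]'; python3 plan.py 0.446 -0.0375 0.122 -178.12
```

```text
time_s: 59.92
tcp_pos: [0.4472, -0.0373, 0.142]
ee_rot: [[-0.999, -0.032, 0.003], [-0.032, 0.999, 0.0], [-0.003, 0.0, -1.0]]
wrist_force: [-0.1, 0.4, 0.7]
gripper_width: 0.007
pos [ 0.4472 -0.0373  0.142 ] yaw -178.17 w 0.007 t 59.9 F [-0.1057  0.3855  0.6528] tilt [ 0.0028  0.0004 -1.    ]
shift [ 0.0013 -0.0002  0.02  ] rows>=0.3
turn rotvec [ 0.0003  0.0028 -0.0009] dyaw 0.05
```

```bash
python3 -m crank '[{"linear":[0.001,0,0.008],"delta_rot":[0,0,0],"gripper":0},{"linear":[0,0,0.004],"delta_rot":[0,0,0],"gripper":0},{"linear":[0,0,0.002],"delta_rot":[0,0,0],"gripper":0},{"linear":[0,0,0.002],"delta_rot":[0,0,0],"gripper":0},{"linear":[0,0,0.002],"delta_rot":[0,0,0],"gripper":0},{"linear":[0,0,0.001],"delta_rot":[0,0,0],"gripper":0},{"linear":[0,0,0],"delta_rot":[0,0,0],"gripper":0}]'; python3 plan.py 0.446 -0.0375 0.122 -178.12
```

```text
time_s: 60.8
tcp_pos: [0.4456, -0.0374, 0.1259]
ee_rot: [[-0.999, -0.034, 0.002], [-0.034, 0.999, -0.001], [-0.002, -0.001, -1.0]]
wrist_force: [-11.3, 4.7, 30.1]
gripper_width: 0.002
pos [ 0.4456 -0.0374  0.1259] yaw -178.07 w 0.002 t 60.8 F [-11.2838   4.7497  30.0554] tilt [ 0.002  -0.0008 -1.    ]
shift [-0.0004 -0.0002  0.0039] rows>=0.1
turn rotvec [-0.0009  0.002   0.001 ] dyaw -0.05
```

```bash
python3 -m crank '[{"linear":[0,0,-0.01],"delta_rot":[0,0,0],"gripper":0},{"linear":[0,0,-0.03],"delta_rot":[0,0,0],"gripper":60},{"linear":[0,0.0335,0],"delta_rot":[0,0,0],"gripper":60},{"linear":[0,0,0],"delta_rot":[0,0,0],"gripper":60},{"linear":[0,0,0],"delta_rot":[0,0,0],"gripper":60},{"linear":[0,0,0],"delta_rot":[0,0,0],"gripper":60}]'; python3 - <<'E'
from h import *
c=capture("wrist"); save(c,"w21.png",(140,150,420,360),2.8)
s=r.sense();p=s["tcp_pos"];R=s["ee_rot"]
for y in (-.0261,-.0411,.0261): print(y,proj(c,p+R@[0,y,0]))
print(proj(c,[.446,-.0375,.128]))
E
python3 plan.py
```

```text
time_s: 61.55
tcp_pos: [0.4436, -0.0045, 0.1613]
ee_rot: [[-1.0, -0.031, -0.001], [-0.031, 1.0, -0.0], [0.001, -0.0, -1.0]]
wrist_force: [0.6, -0.6, 1.0]
gripper_width: 0.49
-0.0261 [[233.4861 263.2976]]
-0.0411 [[206.752  263.2965]]
0.0261 [[326.5151 263.3013]]
[[230.0601 242.1504]]
pos [ 0.4437 -0.0045  0.1614] yaw -178.23 w 0.532 t 61.6 F [ 0.2886 -0.6082 -0.1211] tilt [-0.001  -0.0004 -1.    ]
shift [0. 0. 0.] rows>=0.0
```

View pics/w21.png

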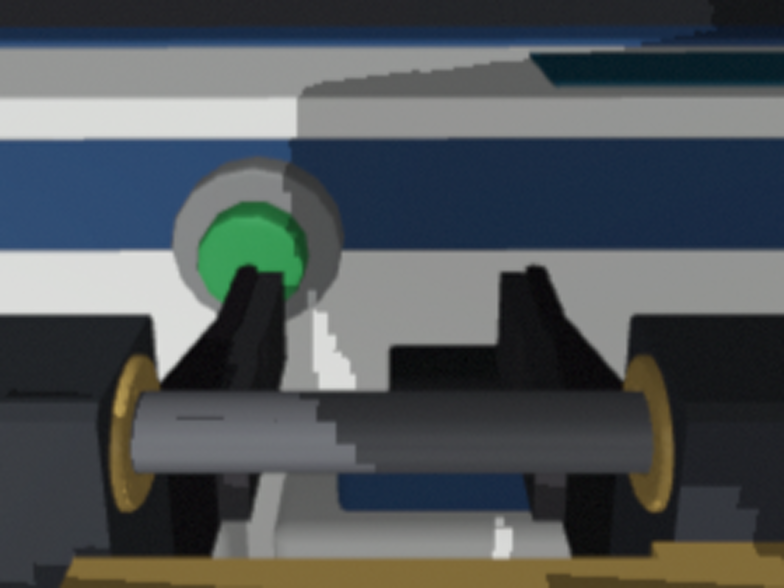

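```bash
python3 -m crank '[{"linear":[-0.002,-0.0015,0.015],"delta_rot":[0,0,0],"gripper":60},{"linear":[0,0,0.012],"delta_rot":[0,0,0],"gripper":60},{"linear":[0,0,0.004],"delta_rot":[0,0,0],"gripper":60},{"linear":[0,0,0],"delta_rot":[0,0,0],"gripper":60},{"linear":[0,0,0],"delta_rot":[0,0,0],"gripper":60}]'; python3 plan.py - - 0.122
python3 -m crank '[{"linear":[0,0,0.002],"delta_rot":[0,0,0],"gripper":60},{"linear":[0,0,0],"delta_rot":[0,0,0],"gripper":60}]'; python3 plan.py - - 0.122
python3 -m crank '[{"linear":[0,0,0.002],"delta_rot":[0,0,0],"gripper":60},{"linear":[0,0,0],"delta_rot":[0,0,0],"gripper":60}]'; python3 plan.py - - 0.122
python3 - <<'E'
from h import *
c=capture("wrist"); save(c,"w22.png",(140,150,420,360),2.8)
E
```

```text
time_s: 62.22
tcp_pos: [0.4458, -0.0056, 0.1311]
ee_rot: [[-0.999, -0.032, -0.0], [-0.032, 0.999, -0.0], [0.0, -0.0, -1.0]]
wrist_force: [-1.7, -0.7, 2.0]
gripper_width: 0.604
pos [ 0.4458 -0.0056  0.1311] yaw -178.18 w 0.604 t 62.2 F [-1.6511 -0.6745  1.9834] tilt [-0.0002 -0.0003 -1.    ]
shift [-0.      0.      0.0091] rows>=0.1
time_s: 62.48
tcp_pos: [0.4461, -0.0055, 0.129]
ee_rot: [[-0.999, -0.032, 0.0], [-0.032, 0.999, -0.0], [-0.0, -0.0, -1.0]]
wrist_force: [-0.6, -0.4, 3.4]
gripper_width: 0.604
pos [ 0.4461 -0.0055  0.129 ] yaw -178.17 w 0.604 t 62.5 F [-0.6048 -0.401   3.4191] tilt [ 0.0004 -0.0001 -1.    ]
shift [0.    0.    0.007] rows>=0.1
time_s: 62.72
tcp_pos: [0.4461, -0.0055, 0.1269]
ee_rot: [[-0.999, -0.032, 0.0], [-0.032, 0.999, -0.0], [-0.0, -0.0, -1.0]]
wrist_force: [-1.5, -1.5, 4.0]
gripper_width: 0.598
pos [ 0.4461 -0.0055  0.1269] yaw -178.17 w 0.598 t 62.7 F [-1.4923 -1.5327  3.9799] tilt [ 0.0002 -0.0002 -1.    ]
shift [0.     0.     0.0049] rows>=0.1
```

View pics/w22.png

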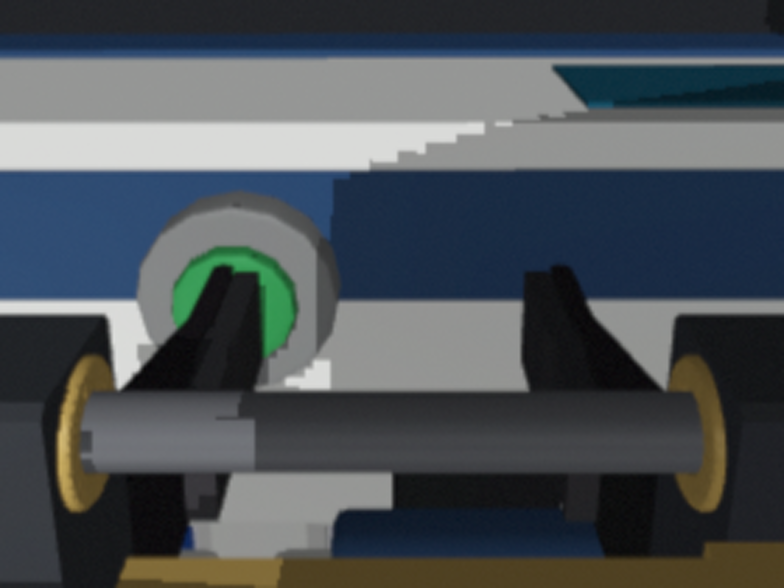

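```bash
python3 -m crank '[{"linear":[0,0,0.002],"delta_rot":[0,0,0],"gripper":60},{"linear":[0,0,0],"delta_rot":[0,0,0],"gripper":60}]'; python3 plan.py - - 0.122
python3 -m crank '[{"linear":[0,0,0.0015],"delta_rot":[0,0,0],"gripper":60},{"linear":[0,0,0],"delta_rot":[0,0,0],"gripper":60}]'; python3 plan.py - - 0.122
```

```text
time_s: 63.02
tcp_pos: [0.4462, -0.0055, 0.1262]
ee_rot: [[-0.999, -0.032, 0.0], [-0.032, 0.999, -0.001], [-0.0, -0.001, -1.0]]
wrist_force: [-6.4, -0.5, 13.2]
gripper_width: 0.603
pos [ 0.4462 -0.0055  0.1262] yaw -178.15 w 0.603 t 63.0 F [-6.4302 -0.4931 13.2497] tilt [ 0.0003 -0.0007 -1.    ]
shift [0.     0.     0.0042] rows>=0.1
time_s: 63.28
tcp_pos: [0.4463, -0.0055, 0.1259]
ee_rot: [[-0.999, -0.033, 0.001], [-0.033, 0.999, -0.001], [-0.001, -0.001, -1.0]]
wrist_force: [-8.1, 2.0, 22.0]
gripper_width: 0.601
pos [ 0.4463 -0.0055  0.1259] yaw -178.13 w 0.601 t 63.3 F [-8.0597  1.988  22.0174] tilt [ 0.0006 -0.0011 -1.    ]
shift [0.     0.     0.0039] rows>=0.1
```

```bash
python3 - <<'E'
from h import *
c=capture("scene"); save(c,"s23.png",(280,155,320,185),16)
c=capture("wrist"); save(c,"w23.png",(170,200,260,290),6)
E
python3 -m crank '[{"linear":[0,0,-0.003],"delta_rot":[0,0,0],"gripper":60},{"linear":[0,0,-0.005],"delta_rot":[0,0,0],"gripper":60},{"linear":[0,0,-0.012],"delta_rot":[0,0,0],"gripper":60},{"linear":[0,0,-0.03],"delta_rot":[0,0,0],"gripper":60},{"linear":[0,0,-0.05],"delta_rot":[0,0,0],"gripper":60},{"linear":[0,0,-0.05],"delta_rot":[0,0,0],"gripper":60},{"linear":[0,0,-0.03],"delta_rot":[0,0,0],"gripper":60},{"linear":[0,0,0],"delta_rot":[0,0,0],"gripper":60}]'
python3 - <<'E'
from h import *
c=capture("scene"); save(c,"s24.png",(280,155,320,185),16)
a,b=cv2.imread("pics/s23.png"),cv2.imread("pics/s24.png"); 
cv2.imwrite("pics/s234.png",np.hstack([a,b])[:, :])
im=np.hstack([a,b]); cv2.imwrite("pics/s234.png",cv2.resize(im,(800,int(im.shape[0]*800/im.shape[1]))))
E
```

```text
time_s: 64.38
tcp_pos: [0.4474, -0.0048, 0.306]
ee_rot: [[-0.999, -0.032, 0.007], [-0.032, 0.999, 0.002], [-0.007, 0.002, -1.0]]
wrist_force: [0.8, 0.4, -1.0]
gripper_width: 0.599
```

View pics/s234.png

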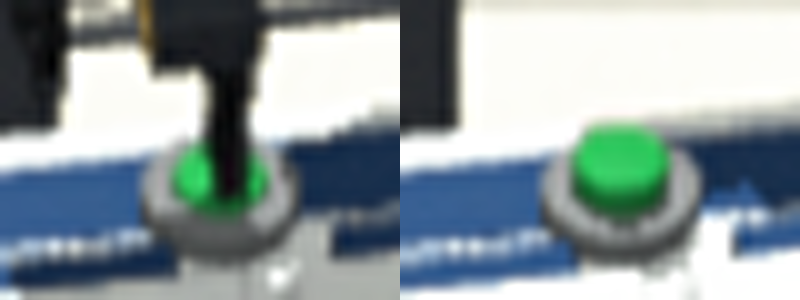

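View pics/w23.png

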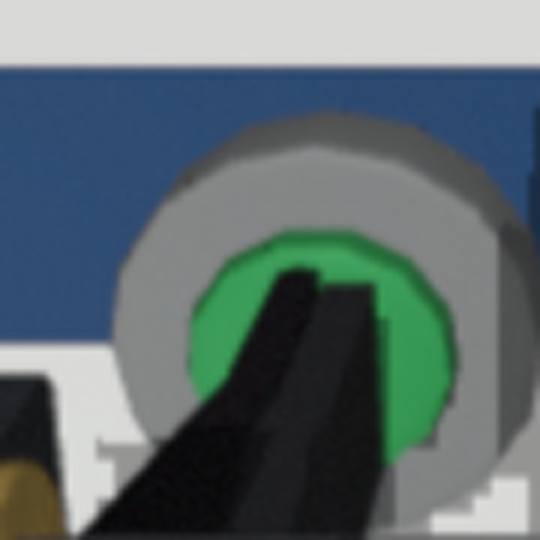

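```bash
python3 -m crank '[{"linear":[0,0,-0.05],"delta_rot":[0,0,0],"gripper":60},{"linear":[0,0.05,-0.02],"delta_rot":[0,0,0],"gripper":60},{"linear":[0,0.05,0],"delta_rot":[0,0,0],"gripper":60},{"linear":[0,0.05,0],"delta_rot":[0,0,0],"gripper":60},{"linear":[0,0.05,0],"delta_rot":[0,0,0],"gripper":60},{"linear":[0,0.05,0],"delta_rot":[0,0,0],"gripper":60},{"linear":[0,0.05,0],"delta_rot":[0,0,0],"gripper":60},{"linear":[0,0.05,0],"delta_rot":[0,0,0],"gripper":60},{"linear":[0,0.05,0],"delta_rot":[0,0,0],"gripper":60},{"linear":[0,0,0],"delta_rot":[0,0,0],"gripper":60}]'
python3 - <<'E'
from h import *
c=capture("scene"); save(c,"s25.png",(230,130,470,330),3.3)
c=capture("top"); save(c,"t25.png",(80,120,440,330),2.2); H=hsv(c)
o=(H[...,0]>4)&(H[...,0]<16)&(H[...,1]>150)&(H[...,2]>120)
for A,ce,m in blobs(o,100): print("or",A,ce,rect(m,c,0.017))
E
```

```text
time_s: 65.68
tcp_pos: [0.4323, 0.3972, 0.3692]
ee_rot: [[-0.999, -0.035, -0.004], [-0.035, 0.999, -0.004], [0.004, -0.004, -1.0]]
wrist_force: [-1.0, -0.1, -0.4]
gripper_width: 0.602
or 150 [350.3333 155.2867] (0.7314288940429687, -0.3078234558105469, -86.63140344619751, 54.336578369140625, 27.675552368164062)
or 331 [129.5076 260.9789] (0.44929837036132814, 0.31702328491210935, 1.536344051361084, 76.89701843261719, 60.92243576049805)
```

View pics/s25.png

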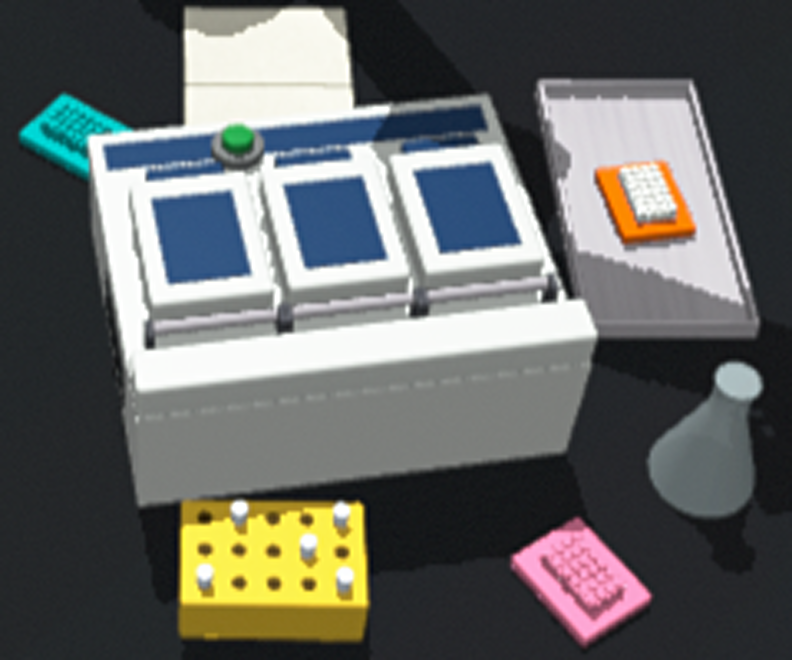

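View pics/t25.png

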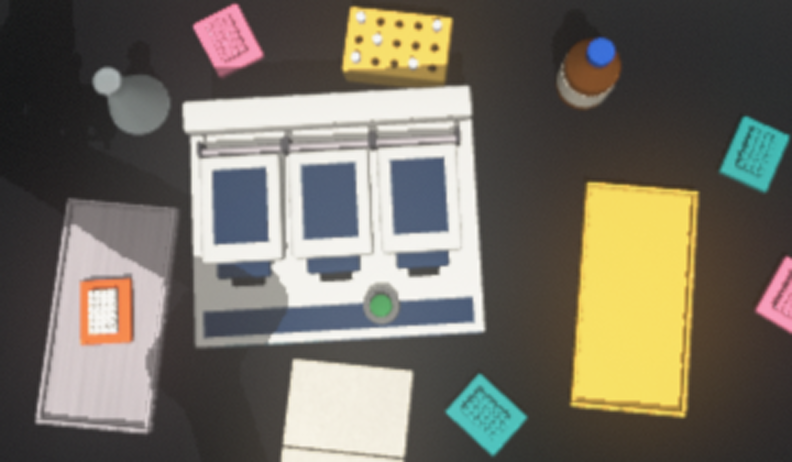

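```bash
python3 -m crank '[{"linear":[0,0,0],"delta_rot":[0,0,0],"gripper":60},{"linear":[0,0,0],"delta_rot":[0,0,0],"gripper":60},{"linear":[0,0,0],"delta_rot":[0,0,0],"gripper":60}]'; python3 -c "
from station import workorder
print(workorder.finish_job())"
```

```text
time_s: 66.15
tcp_pos: [0.4334, 0.3937, 0.3737]
ee_rot: [[-1.0, -0.031, 0.0], [-0.031, 1.0, 0.001], [-0.0, 0.001, -1.0]]
wrist_force: [-0.2, -0.1, 0.7]
gripper_width: 0.597
the job is handed in; nothing more can be done
None
```

The job is done and handed in at about 66 s of robot time; the hand-in reports no verdict.

- **Plates:** The one finished plate, from the right bay, lies flat near the middle of the steel tray. The three blue plates went one each into the right, middle and left bays. Pictures taken before the lids were shut showed all three in their bays, and I released them at the same height at which the finished plate had been flush. I did not press them down separately, because they met no resistance. With the lids shut they can no longer be seen.
- **Lids:** I swung down and pressed all three lids until the force dropped as the catch snapped. They stopped at 0.152 m, the height expected for shut, and stayed down in the last top and scene pictures.
- **Run button:** I pressed it twice, with all three lids shut both times. The first press, with closed fingers, stopped at 0.126 m instead of the 0.122 m I expected, so I pressed again with one finger. It stopped at the same height with a rising force. Pictures showed the button nearly flush while pressed and back up afterwards, so I take it as full travel, but I found no explanation for the 4 mm difference.
- **Bystanders:** The last pictures show the flask, bottle and tube rack standing where they were. The arm ended clear of everything.

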